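# Make the bauble mould ready: board out, close, pin, squeeze

## Task

Get the hinged bauble mould ready for the glass: take the plywood keeper board out from between its open halves and stand it on edge, fully down, in the wide slot of the wooden rack, then swing the loose half fully shut and drop the red-handled lock pin all the way down through the aligned holes of the lugs, letting go of it. Then take both wooden handles together and squeeze them so that the mould is pressed tightly shut, and finish while still squeezing: do not let go at the end. Leave the marver plates, the other tools and everything else on the bench where they are.

Things in the scene. Friction and masses are not known exactly. Their poses are not given: they have to be found in the camera images.
- mould: Hinged mould, fixed: base plate 170x135x12 mm with two iron half-cylinders, radius 48 mm, tops 95 mm above the bench. Origin on the bench under the closed mould's axis; x points from handles to hinge, y to the fixed half, z up. The halves meet on y = 0: fixed half at y 0..48 mm, loose half at y -48..0 when shut, opening towards -y. Hinge axis vertical at x +62, y 0; pin holes at x -63, y 0.
- mould_leaf (a joint): Opening angle of the loose half, rad, about the vertical hinge: 0 is fully shut (hard stop); it grows to at most 1.5 as the half swings to the mould's -y side (counter-clockwise from above). It stays where it is left; about 1 N at the handle moves it. With the pin in, about 0.017 of play remains; squeezing the handles takes it up.
- mould_hinge (a point): Point on the vertical hinge axis at the height of the handles (55 mm above the bench); axes as mould.
- grip_leaf: Wooden handle of the loose half: lying cylinder 64 mm long, 15 mm in diameter, on a 10 mm steel rod. Origin at its centre, 55 mm above the bench; from the hinge axis 184 mm along the half and 19 mm outside its face. x runs along the handle towards the hinge, y square to it, the way it moves when closing. It turns with the half.
- grip_fixed: The like handle of the fixed half. Origin at its centre, at x -122, y +19, z 55 mm of the mould frame; axes as the mould. With the mould shut the handles are parallel, 38 mm between centres, 53 mm over their outsides, with a 23 mm gap; only the bench is under them.
- lug_hole (a point): Mouth of the pin hole in the top lug, 92 mm above the bench; axes as the mould. Three stacked lugs: 12 mm thick (fixed half), 16 mm (loose half), 12 mm (fixed half), 2 mm apart; the lowest ends 48 mm above the bench. Holes vertical, 12 mm in diameter, in line only when the mould is shut.
- pin_tip (a point): Lower end of the lock pin: steel shaft 10 mm in diameter, 54 mm long, the last 8 mm tapered to 6 mm; then a collar 20 mm wide, 4 mm thick; then the red grip. z is up along the pin. It starts in one of the tool block's holes, collar on the block's top. Fully home in the lugs, the collar rests on the top lug and the tip is 38 mm above the bench. About 60 g.
- pin_grip (a point): Centre of the pin's red cylindrical grip (14 mm in diameter, 34 mm tall), 75 mm above the tip.
- tool_block: Dark wooden tool block 150x55x65 mm, fixed. Origin under its centre on the bench; three holes, 12 mm wide, 60 mm deep, 47 mm apart in a row along its x, the middle one at the centre.
- keeper_center (a point): Centre of the keeper board: plywood 70 mm long (its x), 15 mm thick (y), 95 mm tall (z, up), about 90 g. It starts on edge on the mould's base plate (12 mm above the bench) between the open halves, nearly parallel to the fixed face and about 30 mm from it; its top is 107 mm above the bench, 12 mm over the halves. It is in the way of closing.
- keeper_board: The same board; origin at the centre of its lower edge face.
- rack_slot (a point): Floor of the rack's wide slot, at its middle, 12 mm above the bench. The slot runs along x, is 20 mm wide (y), 85 mm long, between slats 50 mm high above its floor; z up. In it the board's centre is 47.5 mm above this point. The wooden rack (95x150 mm) is fixed; its two narrow slots, 54 and 100 mm off towards +y, hold the marver plates.
- lock_pin: The lock pin as a body; origin at its tip.
- marver_plate1: Black graphite plate 78 x 8 x 66 mm on edge in the rack's middle slot; origin at the centre of its lower edge. Leave it.
- marver_plate2: Black graphite plate 78 x 8 x 70 mm on edge in the rack's far slot; origin as above. Leave it.
- reamer: Graphite reamer with a pale wooden handle (16 mm in diameter, 46 mm above the block), in a hole of the tool block; origin at its tip. Leave it.
- brass_pick: Brass tool with a brass grip and dark wooden cap (18 mm, 36 mm above the block), in a hole of the tool block; origin at its tip. Leave it.
- tin: Tin with a green band and tools standing in it, 76 mm in diameter, 140 mm tall; origin at its foot. Leave it.
- paddle: Graphite paddle with a wooden handle lying on the bench, about 215 mm long; origin under its middle. Leave it.
- paste_jar: Jar 64 mm in diameter, 75 mm tall with a blue cap; origin at its foot. Leave it.
Not all that is in view belongs to the job. What is shaped like the part that bears rack_slot but blue or pink is not meant.

How it is judged:
By the outcome, as a careful person would: the job done as asked, in the order asked, and still so for the second after the job is handed in, while the arm keeps its last pose, push and grip.
It also fails if it takes over 72 s, if anything falls off the work surface, if the arm or the gripper's body presses on something with over 40 N, if the wrist force passes 120 N, or if a joint passes its speed limit or range.

## Robot

A 7-joint arm with a two-finger parallel gripper is mounted at the origin on the work surface. World frame = base frame: x ahead of the robot, y to its left, z up, the work surface at z = 0. Lengths are in m, angles in rad, forces in N, time in s.
With the tool pointing down it reaches from about 0.4 to 0.85 m from the base axis. Payload 10.4 kg.
Tool frame: the origin (TCP) lies between the finger pads; the fingertips stand tcp_to_tips ahead of it and the grasp point (between the pads) lies 6 mm ahead of it (tcp_to_tips is the distance from the TCP to the fingertips, in m); x points along the fingers, y is the direction in which the jaws open and shut, and the axes are right-handed (so a half turn about x gives the same grasp; the last joint's range is limited). The gripper opens to 85 mm and grips with 20 to 120 N. Pads are 22 mm wide; open, the fingers measure 114 mm over their backs; the gripper's body (76 mm by 85 mm) begins 54 mm behind the grasp point. The pads swing forward as they close: fully open they stand 13 mm farther back than shut.
Start: joints at [-1.282, 0.332, -0.065, 1.46, 0.022, 1.35, -0.088], TCP at [0.192, 0.595, 0.256] pointing down, gripper open.
Joint ranges: [-2.6, 2.6], [-0.5, 2.12], [-1.47, 1.34], [0.16, 2.42], [-1.27, 4.41], [0.06, 2.06], [-2.6, 2.6]. Speed limits (rad/s): [2.22, 2.22, 2.79, 2.79, 3.14, 3.14, 3.14].

## Interface

Orientations are given as a 3x3 rotation matrix whose columns are the frame's x, y, z axes.
In Python, from bench import * gives the robot as it stands.
- The arm moves only by the tool carry_out, never from a script. Its argument "rows" is a list of rows, each an object with "offset": the shift along the world's x, y, z in cm, a list of three; "rotation": the turn, a rotation vector about the world's x, y, z in rad, a list of three; "hand": the opening, from 0 (shut) to 1 (fully open). In form: [{"offset": [tx, ty, tz], "rotation": [ax, ay, az], "hand": hand}, ...]. A call has 1 to 8 rows; each row shifts and turns the commanded pose from where the row before left it; what a row does not reach is not made up. A row lasts 1/12 s, in which the tool goes at most 41.7 mm and 7.16 degrees, less where a joint would pass 70% of its speed; a pose out of reach is approached as far as the arm can. A call is refused whole if a number of a shift passes 4.17 or a number of a turn 0.125, either way. A call with a gripper value outside its range is refused whole. The fingers move at their own pace and stop on an object; the grip force is fixed at half the most. Time passes only in rows, so rows that do not move let the fingers close. It gives the time, the measured TCP pose, the force and the opening at its end, in the units of the state.
- observe(): the state, without advancing time (a new reading comes with each control period).
- read_camera(name): name is "side" or "top"; returns the picture (420x560x3 uint8, blue, green, red); there is no depth.
- calibration(name): a dict with "fx", "fy", "cx", "cy" (pixels), "R" (3x3) and "t" (3): a world point X has camera coordinates R X + t. Camera axes: x right, y down, z forward; pixel columns grow to the right and rows downward; lengths in m; the calibration is good to about 2 mm. A picture is of the moment at which its call begins. calibration takes no time and is no camera call.
- close_job(): hands the job in, once; it reports no verdict.
The state is a dict: "clock": time; "joints": joint angles; "joint_vel": joint speeds; "joint_torque": joint torques, N m; "eef_pos": TCP position; "tool_rot": TCP orientation; "wrist_force": force on the tool from outside, world axes, zero at the start; "moment": the same for the moment, N m; "width": opening from 0.0 (shut) to 1.0 (fully open).
Only numpy, scipy, OpenCV 4.12 (cv2) and the standard library are available. Lean on these libraries where they do the work, as an engineer would, in place of code of your own. Each camera call takes 0.05 s, during which the arm holds its last target. There are 200 camera calls.

## Working session

There is one attempt and no reset: what is moved stays moved. The work goes in short steps, Python scripts to look and compute and a tool call to move; the robot and the scene stay as the last step left them, time stands still between calls to the robot, and variables do not carry over. Pictures are saved under pics/ and viewed, about 8 in all and at most 12, crops included, and the job is handed in when it is done.

Besides the shell and the picture viewer there is one more tool, called after "Emit:" by a JSON object that holds its "op" and its "data", one argument or row to a line. carry_out: Moves the arm, as the interface text tells. Its arguments: {"type":"object","properties":{"rows":{"type":"array","items":{"type":"object","properties":{"offset":{"type":"array","items":{"type":"number"}},"rotation":{"type":"array","items":{"type":"number"}},"hand":{"type":"number"}}}}},"required":["rows"]}

```bash
mkdir -p pics
cat > h.py <<'E'
from bench import *
import numpy as np, cv2
def shot(name,fn=None):
    im=np.array(read_camera(name)); 
    if fn: cv2.imwrite('pics/'+fn,im)
    return im
def ray(name,u,v,z):
    c=calibration(name);R=np.array(c['R']);t=np.array(c['t'])
    d=R.T@np.array([(u-c['cx'])/c['fx'],(v-c['cy'])/c['fy'],1]);o=-R.T@t
    return o+d*(z-o[2])/d[2]
def proj(name,X):
    c=calibration(name);p=np.array(c['R'])@np.array(X)+np.array(c['t'])
    return np.array([c['fx']*p[0]/p[2]+c['cx'],c['fy']*p[1]/p[2]+c['cy']])
E
python3 - <<'E'
from h import *
s=observe()
for k,v in s.items(): print(k,np.round(v,3).tolist())
for n in ('top','side'):
    shot(n,n+'0.png'); c=calibration(n); print(n,c['fx'],c['cx'],c['cy'],np.round(-np.array(c['R']).T@c['t'],3),np.round(c['R'],2).tolist())
import bench; print([x for x in dir(bench) if 'tip' in x.lower()])
try: print(tcp_to_tips)
except Exception as e: print(e)
E
```

```text
clock 0.0
joints [-1.282, 0.333, -0.065, 1.461, 0.022, 1.35, -0.088]
joint_vel [-0.001, -0.001, -0.0, -0.0, 0.001, -0.002, 0.0]
joint_torque [0.003, -62.546, 0.051, -39.16, 0.016, 0.01, -0.0]
eef_pos [0.192, 0.595, 0.256]
tool_rot [[-0.0, 0.307, 0.952], [-0.001, 0.952, -0.307], [-1.0, -0.001, 0.0]]
wrist_force [-0.001, -0.098, 1.206]
moment [-0.033, 0.046, -0.007]
width 0.999
top 429.1200777597637 277.98112384580156 202.9092230454068 [0.343 0.017 1.389] [[-0.02, -1.0, -0.02], [-0.99, 0.02, -0.11], [0.11, 0.02, -0.99]]
side 465.45162664741537 270.6601104350726 212.41809770842744 [0.445 0.952 0.905] [[-1.0, -0.05, -0.01], [-0.03, 0.66, -0.75], [0.05, -0.75, -0.66]]
['tcp_to_tips']
0.025
```

```bash
python3 -c "
import cv2,numpy as np
a=cv2.imread('pics/top0.png');cv2.imwrite('pics/top0b.png',cv2.resize(a,(800,600)))
a=cv2.imread('pics/side0.png');cv2.imwrite('pics/side0b.png',cv2.resize(a,(800,600)))"
```

```text
(no output)
```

View pics/top0b.png

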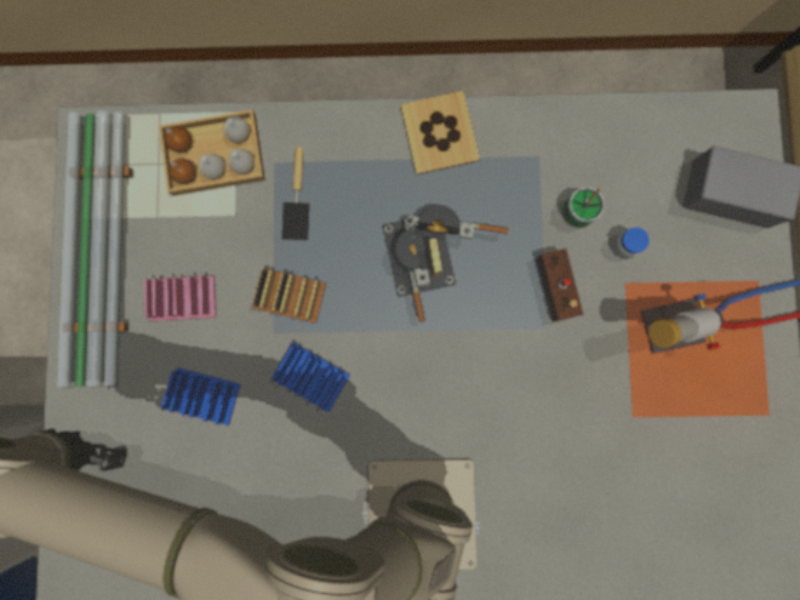

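View pics/side0b.png

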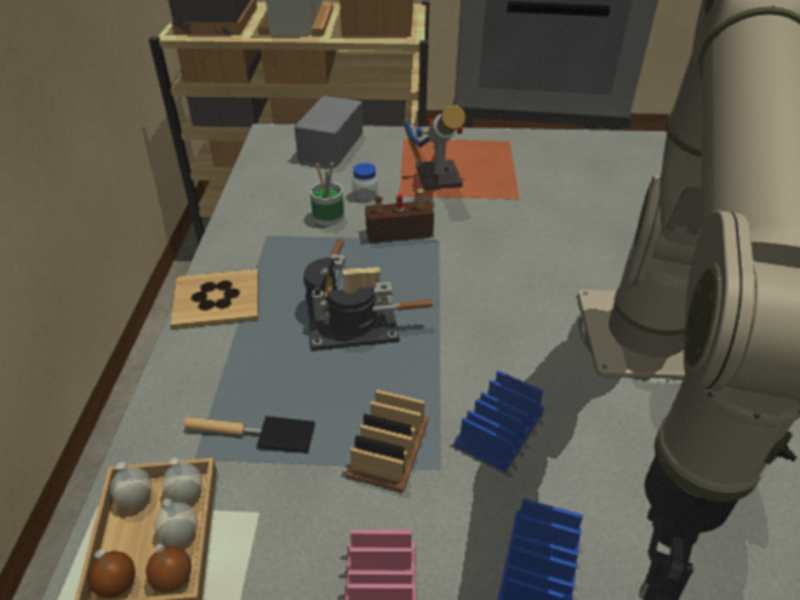

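Top (800-px view): the mould is at (420,250), with the fixed handle at (418,300), the loose handle at (490,230) and the keeper at (435,255). Rack candidates are wooden (288,293), pink (180,297) and blue (310,375)/(200,395). The wooden one, holding the black plates, is meant. The tool block is at (558,285) with the red pin in its middle hole. Next I'll view enlarged crops to confirm.

Run:
```python
import cv2,numpy as np
t=cv2.imread('pics/top0.png');s=cv2.imread('pics/side0.png')
def crop(a,x,y,w,h,W,H):
    r=cv2.resize(a[y:y+h,x:x+w],(W,H),interpolation=cv2.INTER_CUBIC)
    for k in range(0,w,10):
        X=k*W//w; cv2.line(r,(X,0),(X,5 if (x+k)%50 else 12),(255,255,255),1)
        if (x+k)%20==0: cv2.putText(r,str(x+k),(X,20),0,.35,(255,255,255),1)
    for k in range(0,h,10):
        Y=k*H//h; cv2.line(r,(0,Y),(5,Y),(255,255,255),1)
        if (y+k)%20==0: cv2.putText(r,str(y+k),(8,Y+4),0,.35,(255,255,255),1)
    return r
a=np.hstack([crop(t,260,140,100,90,400,300*6//5),crop(t,170,180,70,50,400,360)])
# keep aspect uniform
A=crop(t,260,140,100,90,500,450);B=crop(t,170,180,60,50,300,250);C=crop(t,370,170,50,60,250,300)
can=np.zeros((600,800,3),np.uint8);can[:450,:500]=A;can[:250,500:]=B;can[300:600,550:800]=C
cv2.imwrite('pics/m1.png',can)
A=crop(s,205,165,110,85,440,340);B=crop(s,235,265,75,80,300,320);C=crop(s,245,125,70,50,350,250)
can=np.zeros((600,800,3),np.uint8);can[:340,:440]=A;can[:320,480:780]=B;can[345:595,200:550]=C
cv2.imwrite('pics/m2.png',can)
```

```text
(no output)
```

View pics/m1.png

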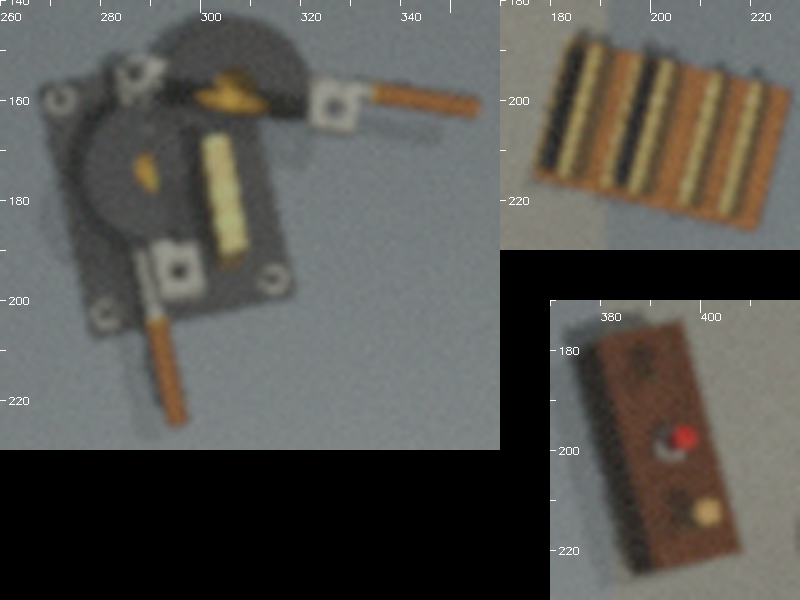

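View pics/m2.png

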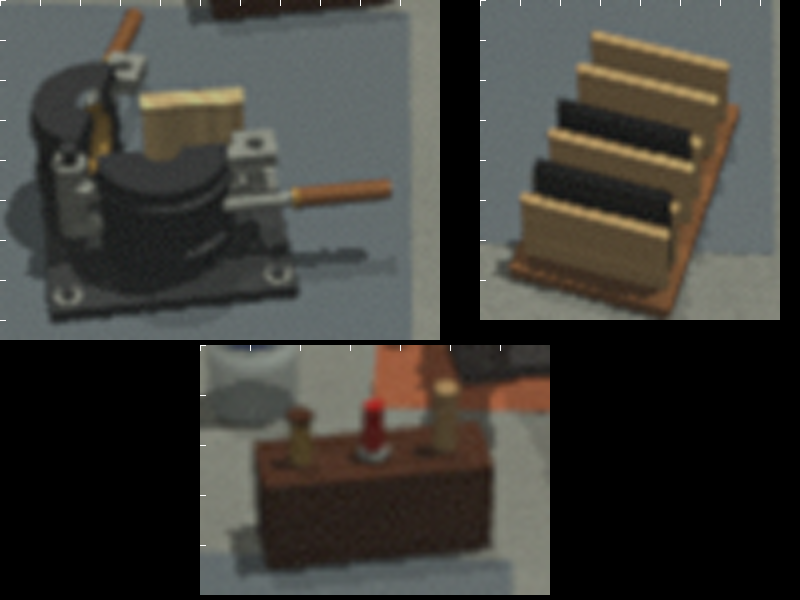

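Top crop (native px): the keeper top is centred at (305,179), the fixed lug hole at (295.6,194) and the loose lug hole at (327.4,161.6). The wide slot lies between slats 210 and 219 at (214,209), and the red pin top is at (397,197). In the side view the two rearmost slats border the wide slot, and the pin grip is at (280,137). The only red grip sits in the block's middle hole, and the only wooden rack is the one with the plates. Both choices are confirmed.

Run:
```python
from h import *
def p(l,n,u,v,z): print(l,n,np.round(ray(n,u,v,z)*1000,1))
p('slot','top',214.2,208.8,.062);p('slot','side',278.7,282,.062)
a=ray('top',213,194.4,.062)+ray('top',221,196.4,.062)-ray('top',207.6,221.4,.062)-ray('top',215.2,223,.062);print('slotdir deg',np.degrees(np.arctan2(a[1],a[0])), 'len',np.linalg.norm(a)/2)
p('keep','top',304.8,179,.107);p('keep','side',253,188.7,.107)
# keeper top corners
a=ray('top',303.5,167,.107)-ray('top',306.3,190.5,.107);print('keeper dir',np.degrees(np.arctan2(a[1],a[0])),np.linalg.norm(a))
p('lug','top',295.6,194,.092);p('lug','side',205+256/4,165+143/4,.092)
p('grip_fixed','top',293.6,214.4,.0625);p('grip_fixed','side',205+345/4,165+188/4,.0625)
p('hinge','top',287.6,155,.085);p('hinge','side',205+70/4,165+160/4,.085)
b=[ray('top',u,v,.014) for u,v in((272,160),(281,203.4),(314.8,196.2))];a=b[0]-b[1];print('mould dir',np.degrees(np.arctan2(a[1],a[0])));print(np.round(b,4).tolist());a=b[1]-b[2];print(np.degrees(np.arctan2(a[1],a[0]))-90)
p('leafgrip','top',260+426/5,140+100/5,.0625);p('leaflug','top',327.4,161.6,.078)
p('pin','top',397,197.4,.103);p('pin','side',279.6,136.6,.103);p('collar','side',279.4,146.4,.069)
# block dir
a=ray('top',370+22/5,170+40/5,.065)
```

```text
slot top [470.3 243.   62. ]
slot side [470.4 247.1  62. ]
slotdir deg -11.84715081244027 len 0.08540490508079847
keep top [551.4 -39.2 107. ]
keep side [553.  -41.4 107. ]
keeper dir 5.410864809975322 0.0722687352526194
lug top [508.2 -10.8  92. ]
lug side [507.4  -9.9  92. ]
grip_fixed top [448.4  -4.   62.5]
grip_fixed side [ 4.463e+02 -1.000e-01  6.250e+01]
hinge top [631.1  11.3  85. ]
hinge side [632.7   5.3  85. ]
mould dir 10.687552800258104
[[0.6313, 0.0621, 0.014], [0.4885, 0.0351, 0.014], [0.5098, -0.0742, 0.014]]
11.03995503377402
leafgrip top [ 616.4 -168.9   62.5]
leaflug top [ 609.3 -111.6   78. ]
pin top [ 490.8 -314.4  103. ]
pin side [ 490.8 -313.9  103. ]
collar side [ 491.1 -309.4   69. ]
```

Emit:
{"op": "carry_out", "data": {
  "rows": [
    {"offset":[1.8,-3.2,0],"rotation":[0,0,0.02],"hand":0.42},
    {"offset":[1.8,-3.2,0],"rotation":[0,0,0.02],"hand":0.42},
    {"offset":[1.8,-3.2,0],"rotation":[0,0,0.02],"hand":0.42},
    {"offset":[1.8,-3.2,0],"rotation":[0,0,0.02],"hand":0.42},
    {"offset":[1.8,-3.2,0],"rotation":[0,0,0.02],"hand":0.42},
    {"offset":[1.8,-3.2,0],"rotation":[0,0,0.02],"hand":0.42},
    {"offset":[1.8,-3.2,0],"rotation":[0,0,0.02],"hand":0.42},
    {"offset":[1.8,-3.2,0],"rotation":[0,0,0.02],"hand":0.42}
  ]
}}

```text
clock: 0.77
eef_pos: [0.3362, 0.337, 0.2561]
tool_rot: [[-0.0, 0.15, 0.989], [0.0, 0.989, -0.15], [-1.0, -0.0, -0.0]]
wrist_force: [1.8, 0.7, 1.1]
width: 0.42
```

Emit:
{"op": "carry_out", "data": {
  "rows": [
    {"offset":[1.8,-3.2,0],"rotation":[0,0,0.02],"hand":0.42},
    {"offset":[1.8,-3.2,0],"rotation":[0,0,0.02],"hand":0.42},
    {"offset":[1.8,-3.2,0],"rotation":[0,0,0.02],"hand":0.42},
    {"offset":[1.8,-3.2,0],"rotation":[0,0,0.02],"hand":0.42},
    {"offset":[1.8,-3.2,0],"rotation":[0,0,0.02],"hand":0.42},
    {"offset":[1.8,-3.2,0],"rotation":[0,0,0.02],"hand":0.42},
    {"offset":[1.8,-3.2,0],"rotation":[0,0,0.02],"hand":0.42},
    {"offset":[1.8,-3.2,0],"rotation":[0,0,0.02],"hand":0.42}
  ]
}}

```text
clock: 1.43
eef_pos: [0.4801, 0.0811, 0.2563]
tool_rot: [[0.0, -0.009, 1.0], [0.0, 1.0, 0.009], [-1.0, 0.0, 0.0]]
wrist_force: [0.6, 1.0, -0.4]
width: 0.422
```

Emit:
{"op": "carry_out", "data": {
  "rows": [
    {"offset":[1.8,-3.1,0],"rotation":[0,0,0.021],"hand":0.42},
    {"offset":[1.8,-3.1,0],"rotation":[0,0,0.021],"hand":0.42},
    {"offset":[1.8,-3.1,0],"rotation":[0,0,0.021],"hand":0.42},
    {"offset":[1.8,-3.1,-1.0],"rotation":[0,0,0.021],"hand":0.42},
    {"offset":[0,0,-3.5],"rotation":[0,0,0],"hand":0.42},
    {"offset":[0,0,-3.5],"rotation":[0,0,0],"hand":0.42},
    {"offset":[0,0,-2],"rotation":[0,0,0],"hand":0.42},
    {"offset":[0,0,0],"rotation":[0,0,0],"hand":0.42}
  ]
}}

```text
clock: 2.1
eef_pos: [0.5489, -0.0411, 0.1517]
tool_rot: [[-0.008, -0.092, 0.996], [-0.001, 0.996, 0.092], [-1.0, -0.0, -0.008]]
wrist_force: [-0.6, -0.1, -0.4]
width: 0.419
```

Run:
```python
from h import *
t=shot('top');s=shot('side')
A=cv2.resize(t[130:230,255:355],(400,400),interpolation=2);B=cv2.resize(s[140:240,205:305],(400,400),interpolation=2)
cv2.imwrite('pics/m3.png',np.hstack([A,B]));o=observe();print(np.round(o['joints'],2),np.round(o['eef_pos'],4),o['clock'])
```

```text
[-0.47  0.27  0.54  1.8  -0.16  1.11  1.79] [ 0.5516 -0.0411  0.1565] 2.2
```

View pics/m3.png

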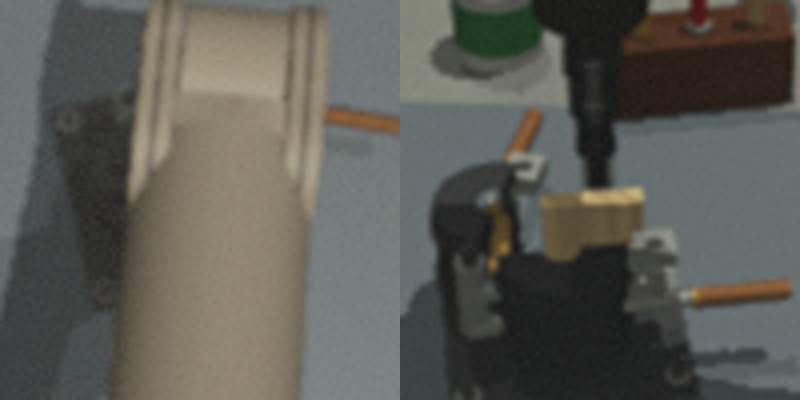

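The side crop shows the gripper centred over the keeper's top, at crop (600,190), with both fingers straddling it. Going down and closing.

Emit:
{"op": "carry_out", "data": {
  "rows": [
    {"offset":[0,-0.1,-2],"rotation":[0,0,0],"hand":0.42},
    {"offset":[0,0,-1],"rotation":[0,0,0],"hand":0.42},
    {"offset":[0,0,-1],"rotation":[0,0,0],"hand":0.42},
    {"offset":[0,0,-1],"rotation":[0,0,0],"hand":0.42},
    {"offset":[0,0,-0.8],"rotation":[0,0,0],"hand":0.42},
    {"offset":[0,0,0],"rotation":[0,0,0],"hand":0.42},
    {"offset":[0,0,0],"rotation":[0,0,0],"hand":0.42}
  ]
}}

```text
clock: 2.78
eef_pos: [0.5516, -0.0421, 0.0983]
tool_rot: [[-0.001, -0.092, 0.996], [-0.0, 0.996, 0.092], [-1.0, -0.0, -0.001]]
wrist_force: [-0.6, -0.2, 1.0]
width: 0.424
```

Emit:
{"op": "carry_out", "data": {
  "rows": [
    {"offset":[0,0,0],"rotation":[0,0,0],"hand":0.1},
    {"offset":[0,0,0],"rotation":[0,0,0],"hand":0.1},
    {"offset":[0,0,0],"rotation":[0,0,0],"hand":0.1},
    {"offset":[0,0,0],"rotation":[0,0,0],"hand":0.1},
    {"offset":[0,0,0],"rotation":[0,0,0],"hand":0.1},
    {"offset":[0,0,0],"rotation":[0,0,0],"hand":0.1}
  ]
}}

```text
clock: 3.28
eef_pos: [0.5521, -0.0421, 0.0989]
tool_rot: [[0.001, -0.092, 0.996], [0.0, 0.996, 0.092], [-1.0, 0.0, 0.001]]
wrist_force: [-1.3, -0.2, 6.0]
width: 0.162
```

Emit:
{"op": "carry_out", "data": {
  "rows": [
    {"offset":[0,0,1.5],"rotation":[0,0,0],"hand":0.1},
    {"offset":[0,0,2.5],"rotation":[0,0,0],"hand":0.1},
    {"offset":[0,0,3.5],"rotation":[0,0,0],"hand":0.1},
    {"offset":[0,0,3.5],"rotation":[0,0,0],"hand":0.1},
    {"offset":[0,0,0.5],"rotation":[0,0,0],"hand":0.1}
  ]
}}

```text
clock: 3.7
eef_pos: [0.554, -0.0426, 0.219]
tool_rot: [[0.007, -0.092, 0.996], [0.001, 0.996, 0.092], [-1.0, 0.0, 0.008]]
wrist_force: [1.4, -0.2, -0.4]
width: 0.164
```

Emit:
{"op": "carry_out", "data": {
  "rows": [
    {"offset":[-1.0,3.6,0],"rotation":[0,0,-0.037],"hand":0.1},
    {"offset":[-1.0,3.6,0],"rotation":[0,0,-0.037],"hand":0.1},
    {"offset":[-1.0,3.6,0],"rotation":[0,0,-0.037],"hand":0.1},
    {"offset":[-1.0,3.6,0],"rotation":[0,0,-0.037],"hand":0.1},
    {"offset":[-1.0,3.6,0],"rotation":[0,0,-0.037],"hand":0.1},
    {"offset":[-1.0,3.6,0],"rotation":[0,0,-0.037],"hand":0.1},
    {"offset":[-1.0,3.6,0],"rotation":[0,0,-0.037],"hand":0.1},
    {"offset":[-1.1,3.5,0],"rotation":[0,0,-0.037],"hand":0.1}
  ]
}}

```text
clock: 4.37
eef_pos: [0.4698, 0.2467, 0.2132]
tool_rot: [[0.0, 0.204, 0.979], [0.0, 0.979, -0.204], [-1.0, 0.0, -0.0]]
wrist_force: [1.5, -0.7, -0.9]
width: 0.166
```

Emit:
{"op": "carry_out", "data": {
  "rows": [
    {"offset":[0,0,-2],"rotation":[0,0,0],"hand":0.1},
    {"offset":[0,0,-1.5],"rotation":[0,0,0],"hand":0.1},
    {"offset":[0,0,-1],"rotation":[0,0,0],"hand":0.1},
    {"offset":[0,0,0],"rotation":[0,0,0],"hand":0.1},
    {"offset":[0,0,0],"rotation":[0,0,0],"hand":0.1}
  ]
}}

```text
clock: 4.78
eef_pos: [0.4708, 0.2443, 0.1682]
tool_rot: [[-0.001, 0.203, 0.979], [-0.001, 0.979, -0.203], [-1.0, -0.001, -0.0]]
wrist_force: [0.3, -0.3, 0.5]
width: 0.164
```

Run:
```python
from h import *
t=shot('top','t4.png');s=shot('side','s4.png')
B=cv2.resize(s[245:345,220:320],(600,600),interpolation=2)
cv2.imwrite('pics/m4.png',B);o=observe();print(np.round(o['joints'],2),np.round(o['eef_pos'],4),o['clock'])
```

```text
[-0.88  0.19  0.36  1.84 -0.08  1.12  0.87] [0.4714 0.2447 0.1692] 4.8833
```

View pics/m4.png

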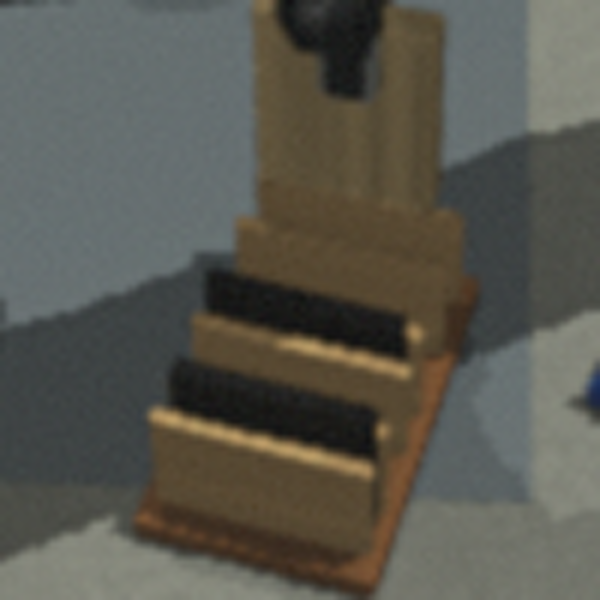

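The crop shows the board held above the rear two slats: back slat top from about (262,175) to (462,215), board edges at columns 255 and 443. I'll check the alignment by projection.

Run:
```python
from h import *
o=observe();p=np.array(o['eef_pos']);yv=np.array(o['tool_rot'])[:,1];xv=np.array([yv[1],-yv[0],0])
b=o['eef_pos'][2]-.0989+.012
def c(X):return np.round((proj('side',X)-[220,245])*6).tolist()
for nm,off in(('front',.0075),('back',-.0075)):
  for e in(-.035,.035):
    q=p+xv*e+yv*off; print(nm,e,'bottom',c([q[0],q[1],b]),'top',c([q[0],q[1],b+.095]))
S=np.array([.4705,.2445]);
for n,off in(('slat+ front edge',.016),('slat+ back',.010),('slat- front',-.010),('slat- back',-.016)):
  print(n,[c([*(S+xv[:2]*e+yv[:2]*off),.062]) for e in(-.0425,.0425)])
```

```text
front -0.035 bottom [435.0, 215.0] top [441.0, 42.0]
front 0.035 bottom [258.0, 180.0] top [253.0, 7.0]
back -0.035 bottom [443.0, 186.0] top [450.0, 13.0]
back 0.035 bottom [268.0, 151.0] top [264.0, -21.0]
slat+ front edge [[450.0, 270.0], [236.0, 226.0]]
slat+ back [[453.0, 258.0], [240.0, 215.0]]
slat- front [[464.0, 219.0], [254.0, 177.0]]
slat- back [[468.0, 207.0], [258.0, 166.0]]
```

Emit:
{"op": "carry_out", "data": {
  "rows": [
    {"offset":[0,0,-1],"rotation":[0,0,0],"hand":0.1},
    {"offset":[0,0,-0.8],"rotation":[0,0,0],"hand":0.1},
    {"offset":[0,0,-0.6],"rotation":[0,0,0],"hand":0.1},
    {"offset":[0,0,-0.4],"rotation":[0,0,0],"hand":0.1},
    {"offset":[0,0,-0.4],"rotation":[0,0,0],"hand":0.1},
    {"offset":[0,0,0],"rotation":[0,0,0],"hand":0.1},
    {"offset":[0,0,0],"rotation":[0,0,0],"hand":0.1}
  ]
}}

```text
clock: 5.47
eef_pos: [0.4706, 0.2449, 0.1361]
tool_rot: [[-0.0, 0.202, 0.979], [-0.0, 0.979, -0.202], [-1.0, -0.0, -0.0]]
wrist_force: [0.8, 0.4, -1.6]
width: 0.165
```

Emit:
{"op": "carry_out", "data": {
  "rows": [
    {"offset":[0,0,-0.8],"rotation":[0,0,0],"hand":0.1},
    {"offset":[0,0,-0.8],"rotation":[0,0,0],"hand":0.1},
    {"offset":[0,0,-0.8],"rotation":[0,0,0],"hand":0.1},
    {"offset":[0,0,-0.6],"rotation":[0,0,0],"hand":0.1},
    {"offset":[0,0,-0.4],"rotation":[0,0,0],"hand":0.1},
    {"offset":[0,0,-0.2],"rotation":[0,0,0],"hand":0.1},
    {"offset":[0,0,0],"rotation":[0,0,0],"hand":0.1},
    {"offset":[0,0,0],"rotation":[0,0,0],"hand":0.1}
  ]
}}

```text
clock: 6.13
eef_pos: [0.4706, 0.2449, 0.1002]
tool_rot: [[-0.0, 0.202, 0.979], [-0.0, 0.979, -0.202], [-1.0, -0.0, -0.0]]
wrist_force: [0.1, 1.4, -2.0]
width: 0.167
```

Emit:
{"op": "carry_out", "data": {
  "rows": [
    {"offset":[0,0,-0.1],"rotation":[0,0,0],"hand":0.1},
    {"offset":[0,0,-0.1],"rotation":[0,0,0],"hand":0.1},
    {"offset":[0,0,0],"rotation":[0,0,0],"hand":0.1},
    {"offset":[0,0,0],"rotation":[0,0,0],"hand":0.1}
  ]
}}

```text
clock: 6.47
eef_pos: [0.4709, 0.2449, 0.0989]
tool_rot: [[0.0, 0.203, 0.979], [0.0, 0.979, -0.203], [-1.0, 0.0, 0.0]]
wrist_force: [-2.2, 0.1, 5.8]
width: 0.167
```

Emit:
{"op": "carry_out", "data": {
  "rows": [
    {"offset":[0,0,0],"rotation":[0,0,0],"hand":0.4},
    {"offset":[0,0,0],"rotation":[0,0,0],"hand":0.4},
    {"offset":[0,0,0],"rotation":[0,0,0],"hand":0.4},
    {"offset":[0,0,0],"rotation":[0,0,0],"hand":0.4},
    {"offset":[0,0,0],"rotation":[0,0,0],"hand":0.4}
  ]
}}

```text
clock: 6.88
eef_pos: [0.4707, 0.2448, 0.0982]
tool_rot: [[-0.0, 0.202, 0.979], [-0.0, 0.979, -0.202], [-1.0, -0.0, -0.0]]
wrist_force: [-0.2, -0.4, 0.7]
width: 0.399
```

Emit:
{"op": "carry_out", "data": {
  "rows": [
    {"offset":[0,0,2],"rotation":[0,0,0],"hand":0.4},
    {"offset":[0,0,3.5],"rotation":[0,0,0],"hand":0.4},
    {"offset":[0,0,3.5],"rotation":[0,0,0],"hand":0.4},
    {"offset":[0,0,1],"rotation":[0,0,0],"hand":0.4},
    {"offset":[0,0,0],"rotation":[0,0,0],"hand":0.4}
  ]
}}

```text
clock: 7.3
eef_pos: [0.4722, 0.2457, 0.2016]
tool_rot: [[0.004, 0.203, 0.979], [0.004, 0.979, -0.203], [-1.0, 0.004, 0.004]]
wrist_force: [1.0, 0.9, -0.8]
width: 0.397
```

Emit:
{"op": "carry_out", "data": {
  "rows": [
    {"offset":[1.6,-3.5,0],"rotation":[0,0,-0.116],"hand":0},
    {"offset":[1.6,-3.5,0],"rotation":[0,0,-0.116],"hand":0},
    {"offset":[1.6,-3.5,0],"rotation":[0,0,-0.116],"hand":0},
    {"offset":[1.6,-3.5,0],"rotation":[0,0,-0.116],"hand":0},
    {"offset":[1.6,-3.5,0],"rotation":[0,0,-0.116],"hand":0},
    {"offset":[1.6,-3.5,0],"rotation":[0,0,-0.116],"hand":0},
    {"offset":[1.6,-3.5,0],"rotation":[0,0,-0.116],"hand":0},
    {"offset":[1.6,-3.5,0],"rotation":[0,0,-0.116],"hand":0}
  ]
}}

```text
clock: 7.97
eef_pos: [0.5987, -0.0368, 0.1972]
tool_rot: [[-0.001, 0.907, 0.42], [-0.0, 0.42, -0.907], [-1.0, -0.001, -0.0]]
wrist_force: [0.7, -0.1, -0.3]
width: -0.002
```

Emit:
{"op": "carry_out", "data": {
  "rows": [
    {"offset":[1.6,-3.5,0],"rotation":[0,0,-0.116],"hand":0},
    {"offset":[1.6,-3.5,0],"rotation":[0,0,-0.116],"hand":0},
    {"offset":[1.7,-3.5,0],"rotation":[0,0,-0.116],"hand":0},
    {"offset":[1.7,-3.5,0],"rotation":[0,0,-0.116],"hand":0},
    {"offset":[0,0,0],"rotation":[0,0,0],"hand":0},
    {"offset":[0,0,0],"rotation":[0,0,0],"hand":0}
  ]
}}

```text
clock: 8.47
eef_pos: [0.6639, -0.1782, 0.196]
tool_rot: [[-0.003, 1.0, -0.029], [-0.002, -0.029, -1.0], [-1.0, -0.003, 0.002]]
wrist_force: [0.5, -0.1, -0.2]
width: -0.001
```

Run:
```python
from h import *
t=shot('top');s=shot('side')
A=cv2.resize(s[110:230,200:340],(560,480),interpolation=2);B=cv2.resize(s[250:340,240:300],(240,360),interpolation=2)
can=np.zeros((480,800,3),np.uint8);can[:,:560]=A;can[:360,560:]=B
cv2.imwrite('pics/m5.png',can);o=observe();print(np.round(o['joints'],2),np.round(o['eef_pos'],4),o['clock'])
```

```text
[-0.3   0.59  0.74  1.38 -0.4   1.32  0.43] [ 0.6644 -0.1745  0.197 ] 8.5667
```

View pics/m5.png

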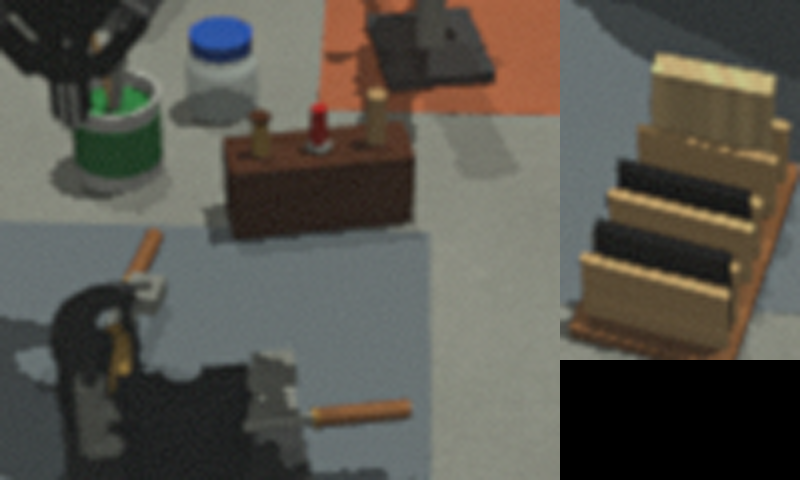

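The keeper stands upright in the wide slot between the two rearmost slats, with the plates undisturbed. The loose handle is at crop (148,255). Next I lower beside the handle, outside it.

Emit:
{"op": "carry_out", "data": {
  "rows": [
    {"offset":[0,0,-3.5],"rotation":[0,0,0],"hand":0},
    {"offset":[0,0,-3.5],"rotation":[0,0,0],"hand":0},
    {"offset":[0,0,-3.5],"rotation":[0,0,0],"hand":0},
    {"offset":[0,0,-2],"rotation":[0,0,0],"hand":0},
    {"offset":[0,0,-1.2],"rotation":[0,0,0],"hand":0},
    {"offset":[0,0,0],"rotation":[0,0,0],"hand":0}
  ]
}}

```text
clock: 9.07
eef_pos: [0.6634, -0.1729, 0.0587]
tool_rot: [[-0.004, 1.0, -0.023], [0.002, -0.023, -1.0], [-1.0, -0.004, -0.002]]
wrist_force: [-0.5, 0.9, 0.3]
width: -0.0
```

Run:
```python
from h import *
o=observe();print(np.round(o['eef_pos'],4),o['clock'])
H=np.array([631,12.]);psi=np.radians(10.6);p=np.array(o['eef_pos'][:2])*1000
for th in [1.31,1.21,1.1,1,.9,.8,.7,.6,.5,.4,.3,.2,.15,.1,.05]:
    a=psi+th;x=np.array([np.cos(a),np.sin(a)]);y=np.array([-x[1],x[0]]);q=H-184*x-41*y
    print(th,np.round(q,1),np.round((q-p)/10,2),'tool y',round(np.degrees(a)-90,1));p=q
```

```text
[ 0.6634 -0.1729  0.0587] 9.0667
1.31 [ 658.  -174.6] [-0.55 -0.16] tool y -4.3
1.21 [ 639.2 -176.3] [-1.88 -0.18] tool y -10.1
1.1 [ 618.5 -176.1] [-2.07  0.02] tool y -16.4
1 [ 599.7 -173.9] [-1.87  0.22] tool y -22.1
0.9 [ 581.3 -169.9] [-1.84  0.4 ] tool y -27.8
0.8 [ 563.4 -164. ] [-1.79  0.59] tool y -33.6
0.7 [ 546.2 -156.4] [-1.72  0.76] tool y -39.3
0.6 [ 529.8 -147.1] [-1.64  0.93] tool y -45.0
0.5 [ 514.4 -136.2] [-1.54  1.09] tool y -50.8
0.4 [ 500.2 -123.8] [-1.42  1.24] tool y -56.5
0.3 [ 487.3 -110.1] [-1.29  1.37] tool y -62.2
0.2 [475.9 -95.1] [-1.15  1.5 ] tool y -67.9
0.15 [470.7 -87.2] [-0.52  0.79] tool y -70.8
0.1 [466.  -79.1] [-0.48  0.81] tool y -73.7
0.05 [461.6 -70.7] [-0.43  0.84] tool y -76.5
```

Emit:
{"op": "carry_out", "data": {
  "rows": [
    {"offset":[-0.55,-0.16,0],"rotation":[0,0,-0.05],"hand":0},
    {"offset":[-1.88,-0.18,0],"rotation":[0,0,-0.1],"hand":0},
    {"offset":[-2.07,0.02,0],"rotation":[0,0,-0.11],"hand":0},
    {"offset":[-1.87,0.22,0],"rotation":[0,0,-0.1],"hand":0},
    {"offset":[-1.84,0.4,0],"rotation":[0,0,-0.1],"hand":0},
    {"offset":[-1.79,0.59,0],"rotation":[0,0,-0.1],"hand":0}
  ]
}}

```text
clock: 9.57
eef_pos: [0.565, -0.1663, 0.0634]
tool_rot: [[0.004, 0.831, -0.556], [0.0, -0.556, -0.831], [-1.0, 0.003, -0.002]]
wrist_force: [1.0, -1.9, -0.2]
width: -0.005
```

Emit:
{"op": "carry_out", "data": {
  "rows": [
    {"offset":[-1.72,0.76,0],"rotation":[0,0,-0.1],"hand":0},
    {"offset":[-1.64,0.93,0],"rotation":[0,0,-0.1],"hand":0},
    {"offset":[-1.54,1.09,0],"rotation":[0,0,-0.1],"hand":0},
    {"offset":[-1.42,1.24,0],"rotation":[0,0,-0.1],"hand":0},
    {"offset":[-1.29,1.37,0],"rotation":[0,0,-0.1],"hand":0},
    {"offset":[-1.15,1.5,0],"rotation":[0,0,-0.1],"hand":0},
    {"offset":[-0.52,0.79,0],"rotation":[0,0,-0.05],"hand":0}
  ]
}}

```text
clock: 10.15
eef_pos: [0.4716, -0.0874, 0.0624]
tool_rot: [[0.002, 0.326, -0.945], [0.003, -0.945, -0.326], [-1.0, -0.002, -0.002]]
wrist_force: [-0.1, -1.4, 0.1]
width: -0.0
```

Emit:
{"op": "carry_out", "data": {
  "rows": [
    {"offset":[-0.48,0.81,0],"rotation":[0,0,-0.05],"hand":0},
    {"offset":[0,0,0],"rotation":[0,0,0],"hand":0},
    {"offset":[0,0,0],"rotation":[0,0,0],"hand":0}
  ]
}}

```text
clock: 10.4
eef_pos: [0.4681, -0.0805, 0.0623]
tool_rot: [[0.002, 0.285, -0.958], [0.001, -0.958, -0.285], [-1.0, -0.001, -0.002]]
wrist_force: [-0.3, 0.4, -0.1]
width: -0.002
```

Emit:
{"op": "carry_out", "data": {
  "rows": [
    {"offset":[-0.43,0.84,0],"rotation":[0,0,-0.05],"hand":0},
    {"offset":[-0.25,0.5,0],"rotation":[0,0,-0.03],"hand":0},
    {"offset":[0,0,0],"rotation":[0,0,0],"hand":0},
    {"offset":[0,0,0],"rotation":[0,0,0],"hand":0}
  ]
}}

```text
clock: 10.73
eef_pos: [0.461, -0.0682, 0.0618]
tool_rot: [[0.001, 0.207, -0.978], [0.0, -0.978, -0.207], [-1.0, 0.0, -0.001]]
wrist_force: [0.1, 0.5, 0.3]
width: -0.001
```

Emit:
{"op": "carry_out", "data": {
  "rows": [
    {"offset":[-0.04,0.2,0],"rotation":[0,0,0],"hand":0},
    {"offset":[-0.04,0.2,0],"rotation":[0,0,0],"hand":0},
    {"offset":[0,0,0],"rotation":[0,0,0],"hand":0}
  ]
}}

```text
clock: 10.98
eef_pos: [0.4597, -0.064, 0.0614]
tool_rot: [[0.0, 0.205, -0.979], [-0.0, -0.979, -0.205], [-1.0, 0.0, -0.0]]
wrist_force: [0.2, -0.5, 1.1]
width: -0.003
```

Emit:
{"op": "carry_out", "data": {
  "rows": [
    {"offset":[-0.04,0.2,0],"rotation":[0,0,0],"hand":0},
    {"offset":[0,0,0],"rotation":[0,0,0],"hand":0}
  ]
}}

```text
clock: 11.15
eef_pos: [0.4591, -0.0618, 0.0613]
tool_rot: [[-0.0, 0.205, -0.979], [-0.0, -0.979, -0.205], [-1.0, 0.0, 0.0]]
wrist_force: [-0.3, -1.1, 0.8]
width: -0.004
```

Emit:
{"op": "carry_out", "data": {
  "rows": [
    {"offset":[-0.04,0.2,0],"rotation":[0,0,0],"hand":0},
    {"offset":[0,0,0],"rotation":[0,0,0],"hand":0}
  ]
}}

```text
clock: 11.32
eef_pos: [0.4589, -0.0612, 0.0614]
tool_rot: [[0.001, 0.204, -0.979], [-0.002, -0.979, -0.204], [-1.0, 0.003, -0.001]]
wrist_force: [1.6, -7.2, -2.6]
width: 0.001
```

Emit:
{"op": "carry_out", "data": {
  "rows": [
    {"offset":[-0.04,0.2,0],"rotation":[0,0,0],"hand":0},
    {"offset":[0,0,0],"rotation":[0,0,0],"hand":0}
  ]
}}

```text
clock: 11.48
eef_pos: [0.4588, -0.0609, 0.0616]
tool_rot: [[0.003, 0.202, -0.979], [-0.005, -0.979, -0.202], [-1.0, 0.006, -0.001]]
wrist_force: [5.0, -13.9, -7.7]
width: 0.003
```

Emit:
{"op": "carry_out", "data": {
  "rows": [
    {"offset":[0.6,-3,0],"rotation":[0,0,0],"hand":0},
    {"offset":[0.2,-1,3.5],"rotation":[0,0,0],"hand":0},
    {"offset":[0.2,-1,3.5],"rotation":[0,0,0],"hand":0},
    {"offset":[0.2,-1,3.5],"rotation":[0,0,0],"hand":0.6},
    {"offset":[0.4,-3.5,1],"rotation":[0,0,0.02],"hand":0.6},
    {"offset":[0.4,-3.9,0],"rotation":[0,0,0.02],"hand":0.6},
    {"offset":[0.4,-3.9,0],"rotation":[0,0,0.02],"hand":0.6},
    {"offset":[0.4,-3.9,0],"rotation":[0,0,0],"hand":0.6}
  ]
}}

```text
clock: 12.15
eef_pos: [0.4866, -0.2605, 0.1769]
tool_rot: [[0.002, 0.262, -0.965], [0.001, -0.965, -0.262], [-1.0, -0.001, -0.002]]
wrist_force: [0.3, 0.3, 0.4]
width: 0.6
```

Emit:
{"op": "carry_out", "data": {
  "rows": [
    {"offset":[0.4,-3.9,0],"rotation":[0,0,0],"hand":0.6},
    {"offset":[0,0,-3],"rotation":[0,0,0],"hand":0.6},
    {"offset":[0,0,-1],"rotation":[0,0,0],"hand":0.6},
    {"offset":[0,0,0],"rotation":[0,0,0],"hand":0.6},
    {"offset":[0,0,0],"rotation":[0,0,0],"hand":0.6}
  ]
}}

```text
clock: 12.57
eef_pos: [0.4898, -0.2985, 0.1367]
tool_rot: [[-0.001, 0.259, -0.966], [0.0, -0.966, -0.259], [-1.0, -0.0, 0.001]]
wrist_force: [0.2, -0.7, -0.0]
width: 0.603
```

Run:
```python
from h import *
t=shot('top');s=shot('side','s6.png')
A=cv2.resize(s[105:225,200:320],(600,600),interpolation=2)
cv2.imwrite('pics/m6.png',A);o=observe();print(np.round(o['joints'],2),np.round(o['eef_pos'],4),o['clock'])
```

```text
[-0.36  0.51  1.06  1.78 -0.48  1.14 -0.45] [ 0.4907 -0.2985  0.1378] 12.6667
```

View pics/m6.png

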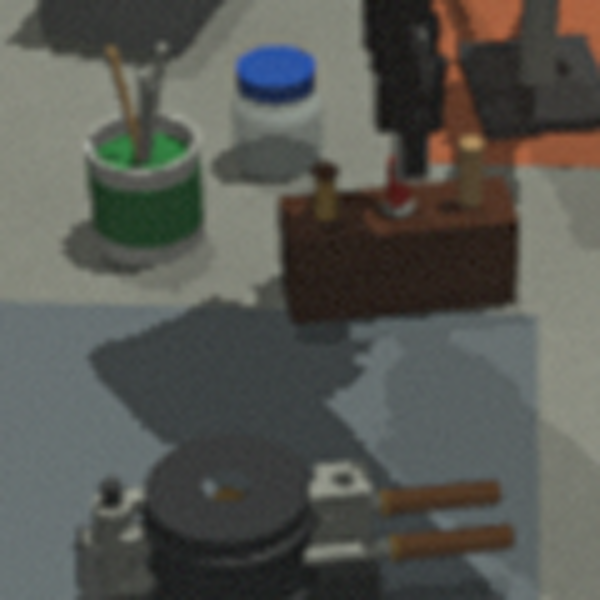

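The side crop shows the mould shut with its handles parallel, at crop (440,495) and (450,540), and the lug hole at (343,480). The pin is at (398,190), about 15 mm behind the gripper.

Emit:
{"op": "carry_out", "data": {
  "rows": [
    {"offset":[0.05,-1.55,0],"rotation":[0,0,0],"hand":0.6},
    {"offset":[0,0,0],"rotation":[0,0,0],"hand":0.6},
    {"offset":[0,0,-1.5],"rotation":[0,0,0],"hand":0.6},
    {"offset":[0,0,-1.2],"rotation":[0,0,0],"hand":0.6},
    {"offset":[0,0,-0.8],"rotation":[0,0,0],"hand":0.6},
    {"offset":[0,0,-0.4],"rotation":[0,0,0],"hand":0.6},
    {"offset":[0,0,0],"rotation":[0,0,0],"hand":0.6},
    {"offset":[0,0,0],"rotation":[0,0,0],"hand":0.6}
  ]
}}

```text
clock: 13.33
eef_pos: [0.4903, -0.3149, 0.0979]
tool_rot: [[0.0, 0.258, -0.966], [-0.001, -0.966, -0.258], [-1.0, 0.001, -0.0]]
wrist_force: [-0.6, 0.1, 0.3]
width: 0.603
```

Emit:
{"op": "carry_out", "data": {
  "rows": [
    {"offset":[0,0,0],"rotation":[0,0,0],"hand":0.35},
    {"offset":[0,0,0],"rotation":[0,0,0],"hand":0.25},
    {"offset":[0,0,0],"rotation":[0,0,0],"hand":0.05},
    {"offset":[0,0,0],"rotation":[0,0,0],"hand":0.05},
    {"offset":[0,0,0],"rotation":[0,0,0],"hand":0.05},
    {"offset":[0,0,0],"rotation":[0,0,0],"hand":0.05},
    {"offset":[0,0,0],"rotation":[0,0,0],"hand":0.05}
  ]
}}

```text
clock: 13.92
eef_pos: [0.4904, -0.3151, 0.0982]
tool_rot: [[0.001, 0.258, -0.966], [-0.001, -0.966, -0.258], [-1.0, 0.001, -0.001]]
wrist_force: [-1.7, 1.9, 6.6]
width: 0.138
```

Emit:
{"op": "carry_out", "data": {
  "rows": [
    {"offset":[0,0,1],"rotation":[0,0,0],"hand":0.05},
    {"offset":[0,0,2],"rotation":[0,0,0],"hand":0.05},
    {"offset":[0,0,3],"rotation":[0,0,0],"hand":0.05},
    {"offset":[0,0,3],"rotation":[0,0,0],"hand":0.05},
    {"offset":[0,0,1.2],"rotation":[0,0,0],"hand":0.05},
    {"offset":[0,0,0],"rotation":[0,0,0],"hand":0.05}
  ]
}}

```text
clock: 14.42
eef_pos: [0.4912, -0.316, 0.203]
tool_rot: [[0.005, 0.258, -0.966], [-0.002, -0.966, -0.258], [-1.0, 0.003, -0.004]]
wrist_force: [0.6, -0.6, -0.9]
width: 0.141
```

Emit:
{"op": "carry_out", "data": {
  "rows": [
    {"offset":[0.2,3.8,0],"rotation":[0,0,0],"hand":0.05},
    {"offset":[0.2,3.8,0],"rotation":[0,0,0],"hand":0.05},
    {"offset":[0.2,3.8,0],"rotation":[0,0,0],"hand":0.05},
    {"offset":[0.2,3.8,0],"rotation":[0,0,0],"hand":0.05},
    {"offset":[0.2,3.8,0],"rotation":[0,0,0],"hand":0.05},
    {"offset":[0.2,3.8,0],"rotation":[0,0,0],"hand":0.05},
    {"offset":[0.3,3.8,0],"rotation":[0,0,0],"hand":0.05},
    {"offset":[0.2,3.8,0],"rotation":[0,0,0],"hand":0.05}
  ]
}}

```text
clock: 15.08
eef_pos: [0.5065, -0.0088, 0.199]
tool_rot: [[-0.0, 0.258, -0.966], [-0.0, -0.966, -0.258], [-1.0, -0.0, 0.0]]
wrist_force: [0.7, 0.4, 0.1]
width: 0.142
```

Emit:
{"op": "carry_out", "data": {
  "rows": [
    {"offset":[0,0,0],"rotation":[0,0,0],"hand":0.05},
    {"offset":[0,0,-0.8],"rotation":[0,0,0],"hand":0.05},
    {"offset":[0,0,0],"rotation":[0,0,0],"hand":0.05},
    {"offset":[0,0,0],"rotation":[0,0,0],"hand":0.05}
  ]
}}

```text
clock: 15.42
eef_pos: [0.5065, -0.0124, 0.1909]
tool_rot: [[-0.001, 0.256, -0.967], [-0.001, -0.967, -0.256], [-1.0, 0.001, 0.001]]
wrist_force: [-0.6, 0.2, -1.6]
width: 0.145
```

Run:
```python
from h import *
s=shot('side','s7.png').astype(float)
for i in range(2): s+=shot('side')
s=(s/3).astype(np.uint8)
A=cv2.resize(s[150:225,230:305],(600,600),interpolation=2)
cv2.imwrite('pics/m7.png',A);o=observe();print(np.round(o['joints'],2),np.round(o['eef_pos'],4),np.round(o['tool_rot'],3).tolist(),o['clock'],o['width'])
p=np.array(o['eef_pos'])
for d in(0,.01,.02,.0872-.054): pass
def c(X):return np.round((proj('side',X)-[230,150])*8).tolist()
q=p.copy();q[2]-=.0872;print('tip pred',c(q)); print('hole pred',c([.5078,-.0103,.092]),'tip point on lug plane',c([q[0],q[1],.092]))
```

```text
[-1.15  0.24  1.23  1.9  -0.25  1.17 -1.14] [ 0.5071 -0.0124  0.1917] [[0.0, 0.256, -0.967], [-0.001, -0.967, -0.256], [-1.0, 0.001, -0.0]] 15.5667 0.13989303903656372
tip pred [313.0, 373.0]
hole pred [311.0, 405.0] tip point on lug plane [313.0, 401.0]
```

View pics/m7.png

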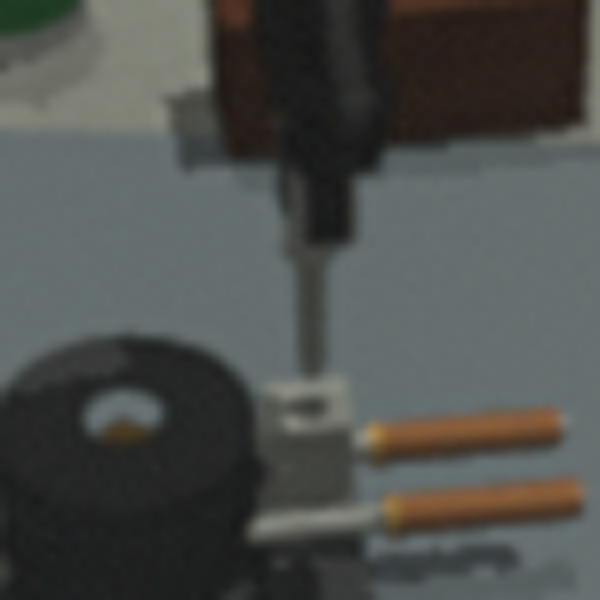

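The pin tip is at crop (313,375) as predicted. The lug hole is at about (306,407), where the point under the tip would be at (313,401), so I shift about +1.7 mm in x and +2.3 mm in y and lower gently.

Emit:
{"op": "carry_out", "data": {
  "rows": [
    {"offset":[0.17,0.23,0],"rotation":[0,0,0],"hand":0.05},
    {"offset":[0,0,-0.4],"rotation":[0,0,0],"hand":0.05},
    {"offset":[0,0,-0.4],"rotation":[0,0,0],"hand":0.05},
    {"offset":[0,0,-0.3],"rotation":[0,0,0],"hand":0.05},
    {"offset":[0,0,-0.3],"rotation":[0,0,0],"hand":0.05},
    {"offset":[0,0,-0.2],"rotation":[0,0,0],"hand":0.05},
    {"offset":[0,0,0],"rotation":[0,0,0],"hand":0.05}
  ]
}}

```text
clock: 16.15
eef_pos: [0.5086, -0.0089, 0.1752]
tool_rot: [[-0.0, 0.258, -0.966], [-0.001, -0.966, -0.258], [-1.0, 0.001, 0.001]]
wrist_force: [-0.5, -0.1, -1.0]
width: 0.139
```

Emit:
{"op": "carry_out", "data": {
  "rows": [
    {"offset":[0,0,-0.3],"rotation":[0,0,0],"hand":0.05},
    {"offset":[0,0,-0.3],"rotation":[0,0,0],"hand":0.05},
    {"offset":[0,0,0],"rotation":[0,0,0],"hand":0.05}
  ]
}}

```text
clock: 16.4
eef_pos: [0.5085, -0.0094, 0.1692]
tool_rot: [[-0.0, 0.257, -0.966], [-0.002, -0.966, -0.257], [-1.0, 0.002, 0.001]]
wrist_force: [-0.7, -3.8, -2.9]
width: 0.142
```

Emit:
{"op": "carry_out", "data": {
  "rows": [
    {"offset":[0,0,-0.3],"rotation":[0,0,0],"hand":0.05},
    {"offset":[0,0,-0.3],"rotation":[0,0,0],"hand":0.05},
    {"offset":[0,0,0],"rotation":[0,0,0],"hand":0.05}
  ]
}}

```text
clock: 16.65
eef_pos: [0.5086, -0.0094, 0.1632]
tool_rot: [[-0.0, 0.258, -0.966], [-0.002, -0.966, -0.258], [-1.0, 0.001, 0.001]]
wrist_force: [-1.5, -5.4, -1.5]
width: 0.144
```

Emit:
{"op": "carry_out", "data": {
  "rows": [
    {"offset":[-0.03,-0.1,-0.1],"rotation":[0,0,0],"hand":0.05},
    {"offset":[0,0,-0.3],"rotation":[0,0,0],"hand":0.05},
    {"offset":[0,0,-0.3],"rotation":[0,0,0],"hand":0.05},
    {"offset":[0,0,0],"rotation":[0,0,0],"hand":0.05}
  ]
}}

```text
clock: 16.98
eef_pos: [0.5084, -0.0098, 0.1561]
tool_rot: [[0.0, 0.258, -0.966], [-0.001, -0.966, -0.258], [-1.0, 0.001, 0.0]]
wrist_force: [-0.5, -2.4, -1.9]
width: 0.142
```

Emit:
{"op": "carry_out", "data": {
  "rows": [
    {"offset":[0,0,-0.3],"rotation":[0,0,0],"hand":0.05},
    {"offset":[0,0,-0.3],"rotation":[0,0,0],"hand":0.05},
    {"offset":[0,0,0],"rotation":[0,0,0],"hand":0.05}
  ]
}}

```text
clock: 17.23
eef_pos: [0.5084, -0.0097, 0.1502]
tool_rot: [[-0.0, 0.258, -0.966], [-0.001, -0.966, -0.258], [-1.0, 0.001, 0.0]]
wrist_force: [-0.2, -3.1, -3.1]
width: 0.142
```

Emit:
{"op": "carry_out", "data": {
  "rows": [
    {"offset":[0,-0.05,-0.4],"rotation":[0,0,0],"hand":0.05},
    {"offset":[0,0,-0.4],"rotation":[0,0,0],"hand":0.05},
    {"offset":[0,0,-0.4],"rotation":[0,0,0],"hand":0.05},
    {"offset":[0,0,0],"rotation":[0,0,0],"hand":0.05}
  ]
}}

```text
clock: 17.57
eef_pos: [0.5083, -0.01, 0.1378]
tool_rot: [[-0.0, 0.258, -0.966], [-0.001, -0.966, -0.258], [-1.0, 0.001, 0.001]]
wrist_force: [-0.3, -0.6, -1.7]
width: 0.14
```

Emit:
{"op": "carry_out", "data": {
  "rows": [
    {"offset":[0,0,-0.4],"rotation":[0,0,0],"hand":0.05},
    {"offset":[0,0,-0.4],"rotation":[0,0,0],"hand":0.05},
    {"offset":[0,0,-0.3],"rotation":[0,0,0],"hand":0.05},
    {"offset":[0,0,0],"rotation":[0,0,0],"hand":0.05},
    {"offset":[0,0,0],"rotation":[0,0,0],"hand":0.05}
  ]
}}

```text
clock: 17.98
eef_pos: [0.5085, -0.0101, 0.1275]
tool_rot: [[-0.0, 0.258, -0.966], [-0.001, -0.966, -0.258], [-1.0, 0.001, 0.0]]
wrist_force: [-0.6, -1.1, -1.7]
width: 0.145
```

Emit:
{"op": "carry_out", "data": {
  "rows": [
    {"offset":[0,0,-0.2],"rotation":[0,0,0],"hand":0.05},
    {"offset":[0,0,-0.1],"rotation":[0,0,0],"hand":0.05},
    {"offset":[0,0,0],"rotation":[0,0,0],"hand":0.05},
    {"offset":[0,0,0],"rotation":[0,0,0],"hand":0.05}
  ]
}}

```text
clock: 18.32
eef_pos: [0.5087, -0.0102, 0.1252]
tool_rot: [[0.0, 0.258, -0.966], [-0.0, -0.966, -0.258], [-1.0, 0.0, -0.0]]
wrist_force: [-4.5, -1.4, 7.9]
width: 0.14
```

Emit:
{"op": "carry_out", "data": {
  "rows": [
    {"offset":[0,0,0.05],"rotation":[0,0,0],"hand":0.4},
    {"offset":[0,0,0],"rotation":[0,0,0],"hand":0.4},
    {"offset":[0,0,0],"rotation":[0,0,0],"hand":0.4},
    {"offset":[0,0,0],"rotation":[0,0,0],"hand":0.4},
    {"offset":[0,0,1],"rotation":[0,0,0],"hand":0.4},
    {"offset":[0,0,3],"rotation":[0,0,0],"hand":0.4},
    {"offset":[0,0,3],"rotation":[0,0,0],"hand":0.4},
    {"offset":[0,0,2],"rotation":[0,0,0],"hand":0.4}
  ]
}}

```text
clock: 18.98
eef_pos: [0.5092, -0.011, 0.2179]
tool_rot: [[0.002, 0.257, -0.966], [-0.001, -0.966, -0.257], [-1.0, 0.001, -0.001]]
wrist_force: [0.5, 0.5, 0.5]
width: 0.4
```

Emit:
{"op": "carry_out", "data": {
  "rows": [
    {"offset":[-2.2,-0.4,0],"rotation":[0,0,-0.025],"hand":1},
    {"offset":[-2.2,-0.4,0],"rotation":[0,0,-0.025],"hand":1},
    {"offset":[-2.2,-0.4,0],"rotation":[0,0,-0.025],"hand":1},
    {"offset":[0,0,-3],"rotation":[0,0,0],"hand":1},
    {"offset":[0,0,0],"rotation":[0,0,0],"hand":1},
    {"offset":[0,0,0],"rotation":[0,0,0],"hand":1}
  ]
}}

```text
clock: 19.48
eef_pos: [0.4547, -0.0191, 0.1859]
tool_rot: [[-0.008, 0.201, -0.98], [0.001, -0.98, -0.201], [-1.0, -0.003, 0.008]]
wrist_force: [-0.4, -0.3, 1.2]
width: 1.0
```

Run:
```python
from h import *
s=shot('side').astype(float)
for i in range(2): s+=shot('side')
s=(s/3).astype(np.uint8)
A=cv2.resize(s[145:245,225:325],(600,600),interpolation=2)
cv2.imwrite('pics/m8.png',A);o=observe();p=np.array(o['eef_pos']);print(np.round(o['joints'],2),np.round(p,4),np.round(o['tool_rot'],3).tolist(),o['clock'],o['width'])
def c(X):return np.round((proj('side',X)-[225,145])*6).tolist()
print('pin top home',c([.5085,-.01,.130]),'collar',c([.5085,-.01,.096]))
```

```text
[-1.36 -0.1   1.28  2.02  0.12  1.16 -1.5 ] [ 0.4558 -0.0198  0.1864] [[-0.007, 0.2, -0.98], [-0.006, -0.98, -0.2], [-1.0, 0.005, 0.008]] 19.6333 1.0007108658945243
pin top home [261.0, 269.0] collar [262.0, 328.0]
```

View pics/m8.png

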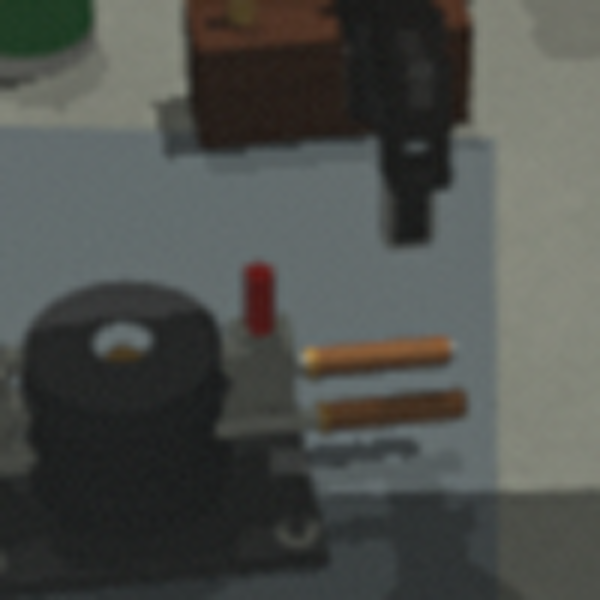

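The pin is home: its red grip spans crop (260,265) to (262,330), as predicted for the seated collar, and the handles are at (378,355) and (393,410). The arm stopped short at x=0.456 because joint 3 is near its limit. I'll use the equivalent grasp a half turn away.

Emit:
{"op": "carry_out", "data": {
  "rows": [
    {"offset":[0,0,0.2],"rotation":[0,0,0.125],"hand":1},
    {"offset":[0,0,0],"rotation":[0,0,0.125],"hand":1},
    {"offset":[0,0,0],"rotation":[0,0,0.125],"hand":1},
    {"offset":[0,0,0],"rotation":[0,0,0.125],"hand":1},
    {"offset":[0,0,0],"rotation":[0,0,0.125],"hand":1},
    {"offset":[0,0,0],"rotation":[0,0,0.125],"hand":1},
    {"offset":[0,0,0],"rotation":[0,0,0.125],"hand":1},
    {"offset":[0,0,0],"rotation":[0,0,0.125],"hand":1}
  ]
}}

```text
clock: 20.3
eef_pos: [0.4558, -0.0202, 0.1885]
tool_rot: [[-0.004, 0.934, -0.356], [-0.013, -0.356, -0.934], [-1.0, 0.001, 0.014]]
wrist_force: [-0.5, -0.1, 0.5]
width: 1.0
```

Emit:
{"op": "carry_out", "data": {
  "rows": [
    {"offset":[0,0,0],"rotation":[0,0,0.125],"hand":1},
    {"offset":[0,0,0],"rotation":[0,0,0.125],"hand":1},
    {"offset":[0,0,0],"rotation":[0,0,0.125],"hand":1},
    {"offset":[0,0,0],"rotation":[0,0,0.125],"hand":1},
    {"offset":[0,0,0],"rotation":[0,0,0.125],"hand":1},
    {"offset":[0,0,0],"rotation":[0,0,0.125],"hand":1},
    {"offset":[0,0,0],"rotation":[0,0,0.125],"hand":1},
    {"offset":[0,0,0],"rotation":[0,0,0.125],"hand":1}
  ]
}}

```text
clock: 20.97
eef_pos: [0.4559, -0.0205, 0.1888]
tool_rot: [[0.003, 0.805, 0.594], [-0.015, 0.593, -0.805], [-1.0, -0.007, 0.014]]
wrist_force: [-0.3, -0.4, 0.2]
width: 1.002
```

```bash
python3 -c "
from h import *
o=observe();print(np.round(o['joints'],2),np.round(o['eef_pos'],4),np.round(o['tool_rot'],3).tolist(),o['clock'])"
```

```text
[-1.55 -0.36  1.33  2.02  0.39  1.24  0.26] [ 0.4559 -0.0205  0.1888] [[0.003, 0.805, 0.594], [-0.015, 0.593, -0.805], [-1.0, -0.007, 0.014]] 20.9667
```

Emit:
{"op": "carry_out", "data": {
  "rows": [
    {"offset":[1.5,1,1.5],"rotation":[0,0,0.05],"hand":1},
    {"offset":[2.5,2,1.5],"rotation":[0,0,0.05],"hand":1},
    {"offset":[2.5,3,1],"rotation":[0,0,0.05],"hand":1},
    {"offset":[2,3.5,1],"rotation":[0,0,0.05],"hand":1},
    {"offset":[2,3.5,1],"rotation":[0,0,0.05],"hand":1},
    {"offset":[1,3.8,0],"rotation":[0,0,0.05],"hand":1},
    {"offset":[0,4,0],"rotation":[0,0,0.05],"hand":1},
    {"offset":[0,4,0],"rotation":[0,0,0.05],"hand":1}
  ]
}}

```text
clock: 21.63
eef_pos: [0.4822, 0.2121, 0.2833]
tool_rot: [[0.085, 0.511, 0.855], [0.018, 0.857, -0.514], [-0.996, 0.059, 0.063]]
wrist_force: [0.4, 0.4, -0.4]
width: 1.004
```

```bash
python3 -c "
from h import *
o=observe();print(np.round(o['joints'],2),np.round(o['eef_pos'],4),np.round(o['tool_rot'],3).tolist(),o['clock'])"
```

```text
[-2.17 -0.49  1.34  1.79  0.54  1.42  0.12] [0.4822 0.2121 0.2833] [[0.085, 0.511, 0.855], [0.018, 0.857, -0.514], [-0.996, 0.059, 0.063]] 21.6333
```

The redundant elbow has drifted to its limits. I'll fit a small kinematic model to the logged joint and pose pairs so I can plan a path that brings joint 3 back.

```bash
cat > kin.py <<'E'
import numpy as np, itertools
from scipy.spatial.transform import Rotation as Ro
from scipy.optimize import least_squares
D=[([-1.282,.332,-.065,1.46,.022,1.35,-.088],[.192,.595,.256],[0,0,-1],[.307,.952,0]),
([-.47,.27,.54,1.8,-.16,1.11,1.79],[.5516,-.0411,.1565],[0,0,-1],[-.092,.996,0]),
([-.88,.19,.36,1.84,-.08,1.12,.87],[.4714,.2447,.1692],[0,0,-1],[.203,.979,0]),
([-.30,.59,.74,1.38,-.40,1.32,.43],[.6644,-.1745,.197],[0,0,-1],[1,-.029,0]),
([-.36,.51,1.06,1.78,-.48,1.14,-.45],[.4907,-.2985,.1378],[0,0,-1],[.259,-.966,0]),
([-1.15,.24,1.23,1.9,-.25,1.17,-1.14],[.5071,-.0124,.1917],[0,0,-1],[.256,-.967,0]),
([-1.36,-.1,1.28,2.02,.12,1.16,-1.5],[.4558,-.0198,.1864],[-.007,-.006,-1],[.2,-.98,.005]),
([-1.55,-.36,1.33,2.02,.39,1.24,.26],[.4559,-.0205,.1888],[.003,-.015,-1],[.805,.593,-.007]),
([-2.17,-.49,1.34,1.79,.54,1.42,.12],[.4822,.2121,.2833],[.085,.018,-.996],[.511,.857,.059])]
def fk(q,s,L):
    d1,ax,az,bx,bz,cx,cz,o1,o7=L
    R=Ro.from_euler('z',s[0]*q[0]+o1);p=np.array([0,0,d1])
    R=R*Ro.from_euler('y',q[1])*Ro.from_euler('z',s[1]*q[2]);p=p+R.apply([ax,0,az])
    R=R*Ro.from_euler('y',q[3])*Ro.from_euler('z',s[2]*q[4]);p=p+R.apply([bx,0,bz])
    R=R*Ro.from_euler('y',q[5]);p=p+R.apply([cx,0,cz])
    R=R*Ro.from_euler('z',s[3]*q[6]+o7)
    return p,R.apply([0,0,1]),R.apply([0,1,0])
def fit():
    best=None
    for s in itertools.product((-1,1),repeat=4):
      for o7 in(0,np.pi/2,-np.pi/2,3.14):
        def f(L):
            r=[]
            for q,P,X,Y in D:
                p,x,y=fk(q,s,L);r+=[*(p-P),*(.3*(x-X)),*(.3*(y-Y))]
            return np.array(r)
        m=least_squares(f,[.34,0,.42,0,.4,0,.2,0,o7])
        if best is None or m.cost<best[0]: best=(m.cost,s,m.x,m.fun)
    return best
if __name__=='__main__':
    c,s,L,r=fit();print(c,s,np.round(L,4).tolist());print(np.round(r.reshape(-1,9)*1000).astype(int).tolist())
E
python3 kin.py
```

```text
0.0005638930078831258 (-1, -1, -1, -1) [0.4291, -0.0129, 0.4323, 0.0089, 0.4517, -0.0678, 0.4806, -0.0602, -4.7716]
[[-6, 12, -2, 0, 0, 0, 0, 0, 0], [5, 6, 4, 1, 2, 0, 0, 0, 1], [2, 11, 3, 1, 2, 0, 2, 0, 2], [0, -8, -4, 1, 0, 0, 0, 2, 1], [-10, -10, -4, -1, -2, 0, 1, 0, 2], [-3, -2, -6, 1, 1, 0, 0, 0, -1], [-8, 2, 0, 0, -2, 0, 0, 0, 2], [-13, 5, 5, -1, -1, 0, 1, -1, -1], [-1, -6, 3, 1, -3, 0, 0, 0, -2]]
```

```bash
cat > kin2.py <<'E'
from kin import *
s=(-1,-1,-1,-1)
def fk2(q,L):
    d0,d1,ax,ay,az,bx,by,bz,cx,cy,cz,o1,o7=L
    R=Ro.from_euler('z',-q[0]+o1);p=np.array([0,0,d1])+R.apply([d0,0,0])
    R=R*Ro.from_euler('y',q[1])*Ro.from_euler('z',-q[2]);p=p+R.apply([ax,ay,az])
    R=R*Ro.from_euler('y',q[3])*Ro.from_euler('z',-q[4]);p=p+R.apply([bx,by,bz])
    R=R*Ro.from_euler('y',q[5]);p=p+R.apply([cx,cy,cz])
    R=R*Ro.from_euler('z',-q[6]+o7)
    return p,R
def f(L):
    r=[]
    for q,P,X,Y in D:
        p,R=fk2(q,L);r+=[*(p-P),*(.3*(R.apply([0,0,1])-X)),*(.3*(R.apply([0,1,0])-Y))]
    return np.array(r)
m=least_squares(f,[0,.4291,-.0129,0,.4323,.0089,0,.4517,-.0678,0,.4806,0,-4.77]);L=m.x
LO=np.array([-2.6,-.5,-1.47,.16,-1.27,.06,-2.6]);HI=np.array([2.6,2.12,1.34,2.42,4.41,2.06,2.6])
def jac(q):
    p0,R0=fk2(q,L);J=np.zeros((6,7))
    for i in range(7):
        d=q.copy();d[i]+=1e-5;p,R=fk2(d,L);J[:3,i]=(p-p0)/1e-5;J[3:,i]=(R*R0.inv()).as_rotvec()/1e-5
    return J
def go(q,path,yaws,n=40):
    """pinv following of tool-down positions; path list of points, yaw = angle of tool y"""
    q=np.array(q,float);p0,R0=fk2(q,L);P=[p0]+[np.array(a) for a in path]
    y=R0.apply([0,1,0]);Y=[np.arctan2(y[1],y[0])]+list(np.radians(yaws))
    for i in range(1,len(P)):
        for k in range(1,n+1):
            t=k/n;pt=P[i-1]+(P[i]-P[i-1])*t;a=Y[i-1]+(Y[i]-Y[i-1])*t
            Rt=Ro.from_matrix(np.array([[0,np.cos(a),np.sin(a)],[0,np.sin(a),-np.cos(a)],[-1,0,0]])@np.array([[0,0,1],[0,1,0],[-1,0,0]]).T) if 0 else Ro.from_matrix(np.column_stack([np.cross([np.cos(a),np.sin(a),0],[0,0,-1]),[np.cos(a),np.sin(a),0],[0,0,-1]]))
            for _ in range(2):
                p,R=fk2(q,L);e=np.r_[pt-p,(Rt*R.inv()).as_rotvec()];q=np.clip(q+np.linalg.pinv(jac(q),rcond=1e-3)@e,LO,HI)
        print(np.round(P[i],3),np.round(q,2),'err',round(np.linalg.norm(e),4))
    return q
E
python3 - <<'E'
from kin2 import *
print(m.cost,np.round(L,4).tolist(),np.abs(m.fun.reshape(-1,9)[:,:3]).max())
q=D[0][0]
q=go(q,[(.5516,-.0411,.256),(.5516,-.0421,.0985),(.554,-.042,.215),(.4714,.2447,.213),(.4706,.2449,.1),(.472,.245,.2),(.6644,-.1745,.197),(.6634,-.173,.06),(.565,-.166,.06),(.4588,-.061,.06),(.47,-.13,.16),(.49,-.3,.14),(.49,-.315,.1),(.49,-.315,.2),(.507,-.012,.19)],[95.3,95.3,95.3,78,78,78,-1.5,-1.5,-33,-78,-78,-75,-75,-75,-75])
E
```

```text
0.00032059250814225627 [0.0024, 0.3097, 0.0245, -0.0348, 0.4311, -0.0035, -6.216, 0.4948, 0.0143, 6.2202, 0.3529, -0.0116, -4.723] 0.01334217479387878
[ 0.552 -0.041  0.256] [-0.52  0.17  0.59  1.69 -0.1   1.31  1.75] err 0.0005
[ 0.552 -0.042  0.098] [-0.47  0.34  0.55  1.85 -0.21  1.    1.84] err 0.0
[ 0.554 -0.042  0.215] [-0.51  0.21  0.58  1.74 -0.12  1.23  1.77] err 0.0
[0.471 0.245 0.213] [-0.9   0.13  0.38  1.8  -0.05  1.21  0.86] err 0.0001
[0.471 0.245 0.1  ] [-0.88  0.26  0.37  1.91 -0.11  0.99  0.9 ] err 0.0
[0.472 0.245 0.2  ] [-0.9   0.15  0.38  1.82 -0.06  1.19  0.86] err 0.0
[ 0.664 -0.174  0.197] [-0.29  0.6   0.72  1.37 -0.4   1.32  0.42] err 0.0003
[ 0.663 -0.173  0.06 ] [-0.26  0.72  0.66  1.49 -0.47  1.1   0.47] err 0.0
[ 0.565 -0.166  0.06 ] [-0.44  0.58  0.83  1.78 -0.5   1.    0.01] err 0.0
[ 0.459 -0.061  0.06 ] [-0.99  0.43  1.17  2.11 -0.5   0.92 -0.89] err 0.0
[ 0.47 -0.13  0.16] [-0.99  0.33  1.34  1.97 -0.36  1.12 -0.86] err 0.0
[ 0.49 -0.3   0.14] [-0.37  0.54  1.08  1.77 -0.51  1.15 -0.44] err 0.0
[ 0.49  -0.315  0.1  ] [-0.29  0.6   1.02  1.78 -0.57  1.1  -0.39] err 0.0
[ 0.49  -0.315  0.2  ] [-0.37  0.49  1.12  1.68 -0.47  1.26 -0.45] err 0.0
[ 0.507 -0.012  0.19 ] [-1.19  0.34  1.32  1.89 -0.35  1.19 -1.06] err 0.0001
```

The pure-pseudoinverse model reproduces the logged joints well, to within about 0.1 rad. Now a brief search for waypoints.

```bash
cat > plan.py <<'E'
from kin2 import *
import contextlib,io,itertools
from bench import observe
q0=np.array(observe()['joints'])
def run(q,path,yaws,n=14):
    with contextlib.redirect_stdout(io.StringIO()) as b: q=go(q,path,yaws,n)
    e=[float(l.split('err')[1]) for l in b.getvalue().splitlines() if 'err' in l]
    return q,e
if __name__=='__main__':
    W=[(r*np.cos(np.radians(a)),r*np.sin(np.radians(a)),.28) for r in(.48,.6,.75) for a in(-30,0,30,60)]
    G=[(.4426,-.0224,.2),(.4426,-.0224,.056)]
    res=[]
    for n in(1,2):
        for w in itertools.permutations(W,n):
            y=[59]*n
            try:q,e=run(q0,list(w)+G,y+[100.6,100.6],10)
            except Exception: continue
            mg=np.minimum(q-LO,HI-q).min()
            res.append((mg if max(e[1:])<.01 else -1,[np.round(x[:2],2).tolist() for x in w],np.round(q,2).tolist(),np.round(e,3).tolist()))
    res.sort(key=lambda r:-r[0])
    for r in res[:8]:print(r)
E
time timeout 500 python3 plan.py
```

```text
(np.float64(0.257344754895958), [[0.42, -0.24], [0.24, 0.42]], [-0.88, 0.23, 0.91, 2.16, -0.24, 0.85, 1.94], [0.061, 0.008, 0.008, 0.001])
(np.float64(0.2572919972279788), [[0.42, -0.24], [0.3, 0.52]], [-0.91, 0.24, 0.94, 2.16, -0.26, 0.85, 1.95], [0.061, 0.01, 0.005, 0.001])
(np.float64(0.22372269088904706), [[0.75, 0.0], [0.52, -0.3]], [-1.05, 0.32, 1.12, 2.16, -0.38, 0.87, 2.05], [0.647, 0.001, 0.002, 0.001])
(np.float64(0.22076037589630104), [[0.42, -0.24], [0.42, 0.24]], [-1.06, 0.32, 1.12, 2.16, -0.38, 0.87, 2.05], [0.061, 0.003, 0.001, 0.001])
(np.float64(0.13624093713850316), [[0.52, -0.3], [0.24, 0.42]], [-1.12, 0.39, 1.2, 2.16, -0.47, 0.89, 2.13], [0.332, 0.01, 0.006, 0.001])
(-1, [[0.42, -0.24]], [-1.8, -0.5, 1.34, 2.2, 0.61, 1.02, 1.22], [0.061, 0.001, 0.317])
(-1, [[0.48, 0.0]], [-1.8, -0.5, 1.34, 2.2, 0.61, 1.02, 1.22], [0.034, 0.042, 0.317])
(-1, [[0.42, 0.24]], [-1.8, -0.5, 1.34, 2.2, 0.61, 1.02, 1.22], [0.0, 0.077, 0.317])
real	0m28.700s
user	0m29.200s
sys	0m0.096s
```

Emit:
{"op": "carry_out", "data": {
  "rows": [
    {"offset":[-0.5,-3.8,0],"rotation":[-0.005,0.02,0],"hand":1},
    {"offset":[-0.5,-3.8,0],"rotation":[-0.005,0.02,0],"hand":1},
    {"offset":[-0.5,-3.8,0],"rotation":[-0.005,0.02,0],"hand":1},
    {"offset":[-0.5,-3.8,0],"rotation":[-0.003,0.025,0],"hand":1},
    {"offset":[-0.5,-3.8,0],"rotation":[0,0,0],"hand":1},
    {"offset":[-0.5,-3.8,0],"rotation":[0,0,0],"hand":1},
    {"offset":[-0.5,-3.8,0],"rotation":[0,0,0],"hand":1},
    {"offset":[-0.5,-3.8,0],"rotation":[0,0,0],"hand":1}
  ]
}}

```text
clock: 22.3
eef_pos: [0.4415, -0.0958, 0.2821]
tool_rot: [[-0.007, 0.516, 0.857], [-0.002, 0.857, -0.516], [-1.0, -0.005, -0.005]]
wrist_force: [1.4, -0.5, 0.0]
width: 1.0
```

```bash
python3 -c "
from h import *
o=observe();print(np.round(o['joints'],2),np.round(o['eef_pos'],4),np.round(o['tool_rot'],3).tolist(),o['clock'])"
```

```text
[-1.32 -0.48  1.13  1.89  0.44  1.49  0.75] [ 0.4415 -0.0958  0.2821] [[-0.007, 0.516, 0.857], [-0.002, 0.857, -0.516], [-1.0, -0.005, -0.005]] 22.3
```

```bash
sed -i 's/for r in(.48,.6,.75) for a in(-30,0,30,60)/for r in(.42,.5,.6,.72) for a in(-35,-15,10,35,60)/; s/y=\[59\]\*n/y=[59]*n/; s/for n in(1,2)/for n in(0,1,2)/' plan.py; time timeout 550 python3 plan.py
```

```text
(np.float64(0.25744053006460454), [[0.7, -0.19], [0.71, 0.13]], [-0.76, 0.19, 0.77, 2.16, -0.18, 0.85, 1.88], [0.969, 0.001, 0.003, 0.001])
(np.float64(0.25744001330000055), [[0.21, 0.36], [0.71, 0.13]], [-0.77, 0.2, 0.78, 2.16, -0.19, 0.85, 1.89], [0.005, 0.009, 0.003, 0.001])
(np.float64(0.2574395527860145), [[0.34, -0.24], [0.34, 0.24]], [-0.77, 0.2, 0.79, 2.16, -0.19, 0.85, 1.89], [0.049, 0.004, 0.003, 0.001])
(np.float64(0.25743934148828895), [[0.25, 0.43], [0.71, 0.13]], [-0.77, 0.2, 0.79, 2.16, -0.19, 0.85, 1.89], [0.005, 0.007, 0.003, 0.001])
(np.float64(0.25743865461707616), [[0.21, 0.36], [0.59, 0.41]], [-0.73, 0.19, 0.75, 2.16, -0.17, 0.85, 1.88], [0.005, 0.004, 0.004, 0.001])
(np.float64(0.257437591713813), [[0.25, 0.43], [0.59, 0.41]], [-0.78, 0.2, 0.8, 2.16, -0.19, 0.85, 1.89], [0.005, 0.003, 0.004, 0.001])
(np.float64(0.257437014046177), [[0.59, -0.41], [0.71, 0.13]], [-0.78, 0.2, 0.8, 2.16, -0.19, 0.85, 1.89], [0.761, 0.003, 0.003, 0.001])
(np.float64(0.2574349279890944), [[0.3, 0.52], [0.71, 0.13]], [-0.79, 0.2, 0.81, 2.16, -0.2, 0.85, 1.9], [0.008, 0.005, 0.003, 0.001])
real	1m24.360s
user	1m24.591s
sys	0m0.131s
```

Emit:
{"op": "carry_out", "data": {
  "rows": [
    {"offset":[-1.4,3.7,0],"rotation":[0,0,0],"hand":1},
    {"offset":[-1.4,3.7,0],"rotation":[0,0,0],"hand":1},
    {"offset":[-1.4,3.7,0],"rotation":[0,0,0],"hand":1},
    {"offset":[-1.4,3.7,0],"rotation":[0,0,0],"hand":1},
    {"offset":[-1.4,3.7,0],"rotation":[0,0,0],"hand":1},
    {"offset":[-1.4,3.7,0],"rotation":[0,0,0],"hand":1},
    {"offset":[-1.4,3.7,0],"rotation":[0,0,0],"hand":1}
  ]
}}

```text
clock: 22.88
eef_pos: [0.3433, 0.1673, 0.2804]
tool_rot: [[-0.007, 0.515, 0.857], [-0.002, 0.857, -0.515], [-1.0, -0.005, -0.005]]
wrist_force: [1.1, 1.1, 0.4]
width: 0.997
```

Emit:
{"op": "carry_out", "data": {
  "rows": [
    {"offset":[-1.4,3.7,0],"rotation":[0,0,0],"hand":1},
    {"offset":[-1.4,3.7,0],"rotation":[0,0,0],"hand":1},
    {"offset":[-1.4,3.7,0],"rotation":[0,0,0],"hand":1},
    {"offset":[-1.4,3.7,0],"rotation":[0,0,0],"hand":1},
    {"offset":[-1.4,3.7,0],"rotation":[0,0,0],"hand":1},
    {"offset":[-1.4,3.7,0],"rotation":[0,0,0],"hand":1},
    {"offset":[-1.4,3.7,0],"rotation":[0,0,0],"hand":1}
  ]
}}

```text
clock: 23.47
eef_pos: [0.2451, 0.4271, 0.2786]
tool_rot: [[-0.005, 0.514, 0.858], [-0.002, 0.858, -0.514], [-1.0, -0.004, -0.004]]
wrist_force: [0.5, -0.1, 0.3]
width: 1.003
```

```bash
cat > st.py <<'E'
from h import *
o=observe();print(np.round(o['joints'],2),np.round(o['eef_pos'],4),np.round(o['tool_rot'],3).tolist(),np.round(o['wrist_force'],1),o['clock'],o['width'])
E
python3 st.py; python3 -c "
from plan import *
go(q0,[(.59,.41,.28),(.4426,-.0224,.2),(.4426,-.0224,.056)],[59,100.6,100.6],14)
print('direct');go(q0,[(.4426,-.0224,.2),(.4426,-.0224,.056)],[100.6,100.6],14)"
```

```text
[-1.59  0.01  0.46  1.79 -0.01  1.35 -0.1 ] [0.2451 0.4271 0.2786] [[-0.005, 0.514, 0.858], [-0.002, 0.858, -0.514], [-1.0, -0.004, -0.004]] [ 0.5 -0.1  0.3] 23.4667 1.0032311633800548
[0.59 0.41 0.28] [-1.03  0.6   0.6   1.13 -0.32  1.5   0.54] err 0.0015
[ 0.443 -0.022  0.2  ] [-0.86 -0.1   0.8   2.03  0.08  1.18  1.66] err 0.0018
[ 0.443 -0.022  0.056] [-0.79  0.2   0.8   2.16 -0.19  0.85  1.89] err 0.0005
direct
[ 0.443 -0.022  0.2  ] [-1.45 -0.35  1.25  2.03  0.35  1.25  1.42] err 0.0028
[ 0.443 -0.022  0.056] [-1.08  0.35  1.16  2.16 -0.42  0.88  2.08] err 0.0006
```

Emit:
{"op": "carry_out", "data": {
  "rows": [
    {"offset":[3.8,-0.2,0],"rotation":[0,0,0],"hand":1},
    {"offset":[3.8,-0.2,0],"rotation":[0,0,0],"hand":1},
    {"offset":[3.8,-0.2,0],"rotation":[0,0,0],"hand":1},
    {"offset":[3.8,-0.2,0],"rotation":[0,0,0],"hand":1},
    {"offset":[3.8,-0.2,0],"rotation":[0,0,0],"hand":1},
    {"offset":[3.8,-0.2,0],"rotation":[0,0,0],"hand":1},
    {"offset":[3.8,-0.2,0],"rotation":[0,0,0],"hand":1},
    {"offset":[3.8,-0.2,0],"rotation":[0,0,0],"hand":1}
  ]
}}

```text
clock: 24.13
eef_pos: [0.5517, 0.4091, 0.2767]
tool_rot: [[-0.009, 0.513, 0.858], [-0.002, 0.858, -0.513], [-1.0, -0.006, -0.007]]
wrist_force: [-0.5, 0.9, 0.4]
width: 1.004
```

Emit:
{"op": "carry_out", "data": {
  "rows": [
    {"offset":[3.8,-0.2,0],"rotation":[0,0,0],"hand":1},
    {"offset":[-1.2,-3.6,-0.7],"rotation":[0,0,0.06],"hand":1},
    {"offset":[-1.2,-3.6,-0.7],"rotation":[0,0,0.06],"hand":1},
    {"offset":[-1.2,-3.6,-0.7],"rotation":[0,0,0.06],"hand":1},
    {"offset":[-1.2,-3.6,-0.7],"rotation":[0,0,0.06],"hand":1},
    {"offset":[-1.2,-3.6,-0.7],"rotation":[0,0,0.06],"hand":1},
    {"offset":[-1.2,-3.6,-0.7],"rotation":[0,0,0.06],"hand":1},
    {"offset":[-1.2,-3.6,-0.7],"rotation":[0,0,0.06],"hand":1}
  ]
}}

```text
clock: 24.8
eef_pos: [0.5033, 0.153, 0.2293]
tool_rot: [[-0.012, 0.117, 0.993], [-0.004, 0.993, -0.117], [-1.0, -0.006, -0.011]]
wrist_force: [1.7, -0.7, 0.4]
width: 0.998
```

Emit:
{"op": "carry_out", "data": {
  "rows": [
    {"offset":[-1.2,-3.6,-0.7],"rotation":[0,0,0.06],"hand":1},
    {"offset":[-1.2,-3.6,-0.7],"rotation":[0,0,0.06],"hand":1},
    {"offset":[-1.2,-3.6,-0.7],"rotation":[0,0,0.06],"hand":1},
    {"offset":[-1.2,-3.6,-0.7],"rotation":[0,0,0.06],"hand":1},
    {"offset":[0,0,0],"rotation":[0,0,0],"hand":1},
    {"offset":[0,0,0],"rotation":[0,0,0],"hand":1}
  ]
}}

```text
clock: 25.3
eef_pos: [0.4555, 0.0087, 0.2029]
tool_rot: [[-0.012, -0.116, 0.993], [-0.004, 0.993, 0.116], [-1.0, -0.002, -0.012]]
wrist_force: [0.9, 0.9, -0.8]
width: 0.997
```

```bash
python3 st.py
```

```text
[-0.88 -0.04  0.76  1.98  0.03  1.2   1.55] [0.4555 0.0087 0.2029] [[-0.012, -0.116, 0.993], [-0.004, 0.993, 0.116], [-1.0, -0.002, -0.012]] [ 0.9  0.9 -0.8] 25.3 0.9969516019104526
```

Emit:
{"op": "carry_out", "data": {
  "rows": [
    {"offset":[-0.65,-1.55,0],"rotation":[0.004,-0.012,0.035],"hand":1},
    {"offset":[-0.65,-1.55,0],"rotation":[0,0,0.033],"hand":1},
    {"offset":[0,0,-2.5],"rotation":[0,0,0],"hand":1},
    {"offset":[0,0,-2.5],"rotation":[0,0,0],"hand":1},
    {"offset":[0,0,-2],"rotation":[0,0,0],"hand":1},
    {"offset":[0,0,-1],"rotation":[0,0,0],"hand":1},
    {"offset":[0,0,0],"rotation":[0,0,0],"hand":1},
    {"offset":[0,0,0],"rotation":[0,0,0],"hand":1}
  ]
}}

```text
clock: 25.97
eef_pos: [0.4431, -0.0201, 0.1241]
tool_rot: [[0.002, -0.187, 0.982], [0.002, 0.982, 0.187], [-1.0, 0.001, 0.002]]
wrist_force: [-0.2, 0.6, 0.9]
width: 1.003
```

```bash
python3 st.py
```

```text
[-0.85  0.04  0.82  2.11 -0.04  1.    1.75] [ 0.4431 -0.0201  0.1241] [[0.002, -0.187, 0.982], [0.002, 0.982, 0.187], [-1.0, 0.001, 0.002]] [-0.2  0.6  0.9] 25.9667 1.002550218515624
```

Emit:
{"op": "carry_out", "data": {
  "rows": [
    {"offset":[0,-0.2,-1.5],"rotation":[0,0,0],"hand":1},
    {"offset":[0,0,-1.5],"rotation":[0,0,0],"hand":1},
    {"offset":[0,0,-1.5],"rotation":[0,0,0],"hand":1},
    {"offset":[0,0,-1.3],"rotation":[0,0,0],"hand":1},
    {"offset":[0,0,-1],"rotation":[0,0,0],"hand":1},
    {"offset":[0,0,0],"rotation":[0,0,0],"hand":1},
    {"offset":[0,0,0],"rotation":[0,0,0],"hand":1}
  ]
}}

```text
clock: 26.55
eef_pos: [0.4434, -0.022, 0.057]
tool_rot: [[0.004, -0.187, 0.982], [0.004, 0.982, 0.187], [-1.0, 0.003, 0.005]]
wrist_force: [0.1, 0.1, -0.5]
width: 1.0
```

Emit:
{"op": "carry_out", "data": {
  "rows": [
    {"offset":[0,0,0],"rotation":[0,0,0],"hand":0.75},
    {"offset":[0,0,0],"rotation":[0,0,0],"hand":0.7},
    {"offset":[0,0,0],"rotation":[0,0,0],"hand":0.68},
    {"offset":[0,0,0],"rotation":[0,0,0],"hand":0.66},
    {"offset":[0,0,0],"rotation":[0,0,0],"hand":0.64},
    {"offset":[0,0,0],"rotation":[0,0,0],"hand":0.64},
    {"offset":[0,0,0],"rotation":[0,0,0],"hand":0.64}
  ]
}}

```text
clock: 27.13
eef_pos: [0.4431, -0.0226, 0.0565]
tool_rot: [[0.005, -0.187, 0.982], [0.004, 0.982, 0.187], [-1.0, 0.003, 0.005]]
wrist_force: [1.5, -3.3, 2.4]
width: 0.639
```

Run:
```python
from h import *
exec(open('st.py').read())
s=np.mean([shot('side').astype(float) for i in range(2)],0).astype(np.uint8)
cv2.imwrite('pics/m9.png',cv2.resize(s[165:225,230:310],(800,600),interpolation=2))
```

```text
[-0.79  0.2   0.81  2.17 -0.21  0.84  1.9 ] [ 0.4431 -0.0226  0.0565] [[0.005, -0.187, 0.982], [0.004, 0.982, 0.187], [-1.0, 0.003, 0.005]] [ 1.5 -3.3  2.4] 27.1333 0.6392418368833306
```

View pics/m9.png

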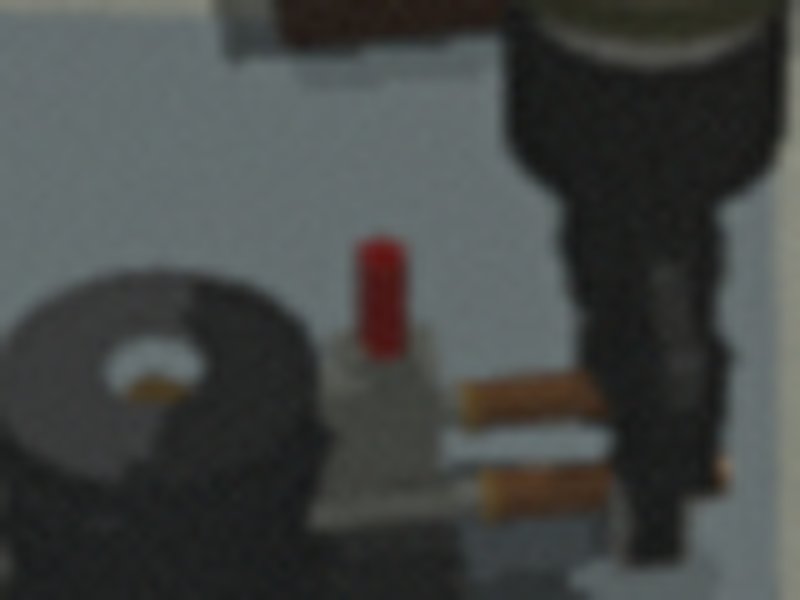

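The gripper straddles both handles (crop column 660, handles at rows 395 and 490), and the pin is still home at (382,300). Squeezing.

Emit:
{"op": "carry_out", "data": {
  "rows": [
    {"offset":[0,0,0],"rotation":[0,0,0],"hand":0.61},
    {"offset":[0,0,0],"rotation":[0,0,0],"hand":0.58},
    {"offset":[0,0,0],"rotation":[0,0,0],"hand":0.55},
    {"offset":[0,0,0],"rotation":[0,0,0],"hand":0.5},
    {"offset":[0,0,0],"rotation":[0,0,0],"hand":0.3},
    {"offset":[0,0,0],"rotation":[0,0,0],"hand":0.3},
    {"offset":[0,0,0],"rotation":[0,0,0],"hand":0.3}
  ]
}}

```text
clock: 27.82
eef_pos: [0.4434, -0.0233, 0.057]
tool_rot: [[0.005, -0.186, 0.982], [0.004, 0.982, 0.186], [-1.0, 0.003, 0.005]]
wrist_force: [-2.9, -7.7, 15.2]
width: 0.598
```

```bash
python3 st.py
```

```text
[-0.79  0.2   0.81  2.17 -0.2   0.84  1.9 ] [ 0.4434 -0.0233  0.057 ] [[0.005, -0.186, 0.982], [0.004, 0.982, 0.186], [-1.0, 0.003, 0.005]] [-2.9 -7.7 15.2] 27.8167 0.5977207558004128
```

Emit:
{"op": "carry_out", "data": {
  "rows": [
    {"offset":[0,0,0.05],"rotation":[0,0,0],"hand":0.3},
    {"offset":[0,0,0],"rotation":[0,0,0],"hand":0.3},
    {"offset":[0,0,0],"rotation":[0,0,0],"hand":0.3},
    {"offset":[0,0,0],"rotation":[0,0,0],"hand":0.3},
    {"offset":[0,0,0],"rotation":[0,0,0],"hand":0.3},
    {"offset":[0,0,0],"rotation":[0,0,0],"hand":0.3}
  ]
}}

```text
clock: 28.32
eef_pos: [0.4434, -0.0233, 0.0571]
tool_rot: [[0.005, -0.186, 0.982], [0.003, 0.982, 0.186], [-1.0, 0.002, 0.006]]
wrist_force: [2.3, -8.1, 4.8]
width: 0.596
```

Run:
```python
from h import *
s=np.mean([shot('side').astype(float) for i in range(2)],0).astype(np.uint8)
cv2.imwrite('pics/m10.png',cv2.resize(s[100:345,180:340],(520,600),interpolation=2))
exec(open('st.py').read())
```

```text
[-0.79  0.2   0.81  2.17 -0.2   0.84  1.9 ] [ 0.4434 -0.0233  0.0571] [[0.005, -0.186, 0.982], [0.003, 0.982, 0.186], [-1.0, 0.002, 0.006]] [ 1.5 -7.3  5.6] 28.4167 0.5950729201832834
```

View pics/m10.png

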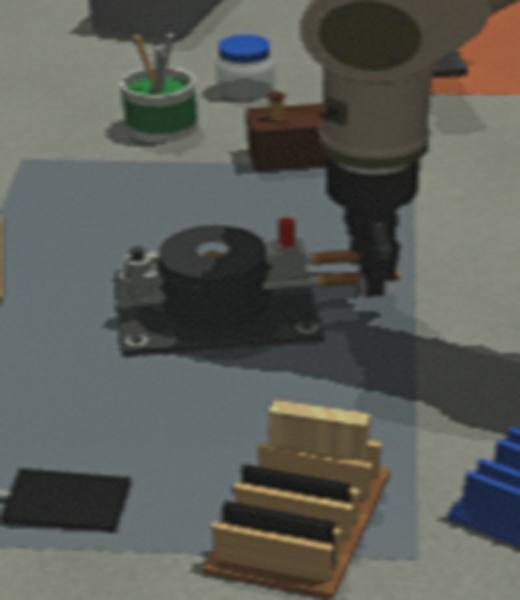

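The keeper is in the wide slot at (318,430), the mould is shut, the pin is home at (287,232), the handles are squeezed at (378,270), and the plates, paddle, tin and jar look undisturbed. Handing in.

```bash
python3 -c "
from bench import *
print(close_job())"
```

```text
the job is handed in; nothing more can be done
None
```

The job was handed in at about 28.4 s, with the gripper still squeezing both handles. `close_job()` reported no verdict.

- **Keeper board:** it is upright in the wide slot of the wooden rack. It met the slot floor at the expected height with about 6 N.
- **Loose half:** I pushed it shut until it met its hard stop at about 14 N.
- **Lock pin:** it is home and released. The collar met the top lug at 8 N with the tip at about 38 mm, and the later pictures show it still there.
- **Squeeze:** the opening held at 0.595–0.598, about 51 mm. The two handles should measure 53 mm over their outsides. Earlier grips also read 1–2 mm under the true size, so this fits fully shut. Wrist force was under 10 N at the end and peaked at about 15 N in the readings while the jaws closed.
- **Other things:** the last picture shows the marver plates, paddle, tin and jar in place. The arm hid the reamer's end of the tool block in that view.

Just before the squeeze the arm ran into a joint limit and could not reach the handles. I took it round through free space and used the same grasp turned by half a turn. Nothing was touched on the way, and no check failed at the end.

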